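# Vent a vacuum sample pot and load the samples

### The job

Load the samples into the vacuum pot: first fully unscrew the small knurled lock nut on its vent valve and, once the nut is loose, press the red valve tip right down for a good second to let the air in. Only then take the blue lid off and lay it flat on the green mat, lower every sample on the bench into the pot without dropping it, and put the lid back on so that it sits flat on the rim, leaving the nut unscrewed for the pump. Leave the reagent bottle, tube rack and balance as they are.

Things in the scene. Friction and masses are not known exactly. Their poses are not given: they have to be found in the camera images.
- pot: fixed round metal pot, 200 mm outside, 188 mm inside, rim 75 mm and inner floor 12 mm above the bench; origin under its centre at bench height, z up. Its vent valve stands on a grey 50 x 50 x 40 mm block, centred 80 mm along the pot's x and 145 mm along its y; from it a brass stem 11 mm thick rises to 72 mm above the bench, carrying nut and pin
- nut (a joint): turn of the knurled lock nut in rad: 0 tight, positive = unscrewed, counterclockwise from above, stop at 5.0. It climbs 1.6 mm per rad along the pin and never comes off; it turns easily (0.015 N m) and stays where left. A grasp turns it at most about 1.5 rad, so several are needed
- nut_grip (a point): centre of the brass knurled lock nut (16 mm diameter, 10 mm tall), on its axis at half height; about 77 mm above the bench when tight, rising with the nut
- pin (a joint): how far the valve pin is pressed down, in m: 0 released, 0.006 fully down. A spring returns it: 1 N to start, 7 N fully down. A tight nut blocks it: it goes down only as far as the nut has climbed (the nut goes down with it)
- pin_tip (a point): centre of the top face of the red valve tip (8 mm diameter), on the end of the thin steel pin that stands up through the nut; 96.5 mm above the bench when released
- lid: loose round blue lid, 0.4 kg: disc 212 mm diameter; under it a plug 170 mm diameter, 6 mm deep, that enters the pot's mouth; on top a black knob 28 mm diameter. Origin: centre of the plug's underside; disc 6 to 16 mm, knob 16 to 48 mm above it; z up through the knob. Seated on the pot, its origin is 69 mm above the bench
- mat: fixed round green mat for the lid, 250 mm diameter, 3 mm thick, flat on the bench. Origin: its centre at bench height
- pepper_yellow: sample, may be absent: a small yellow pepper, flat-bottomed, 54 mm at its widest (12 to 28 mm up), 40 mm tall without its short green stalk. Round about its z axis, stands upright; origin: centre of its underside
- pepper_green: sample, may be absent: a small dark green pepper, flat-bottomed, 50 mm at its widest (12 to 26 mm up), 38 mm tall without its short stalk. Round about its z axis, stands upright; origin: centre of its underside
- jar_amber: sample, may be absent: an amber glass jar, 42 mm diameter for the lower 36 mm, with a 36 mm diameter black cap, 50 mm tall in all. Round about its z axis, stands upright; origin: centre of its underside
- tub_white: sample, may be absent: a white plastic tub, 48 mm diameter for the lower 30 mm, with a 52 mm diameter red lid, 40 mm tall in all. Round about its z axis, stands upright; origin: centre of its underside
- tin_copper: sample, may be absent: a plain copper-coloured tin, 50 mm diameter, 34 mm tall. Round about its z axis, stands upright; origin: centre of its underside
- reagent: bystander: amber bottle, 64 mm diameter, 140 mm tall, standing on the bench; origin: centre of its underside
- rack: bystander: blue and orange tube rack 100 x 120 mm, 50 mm tall with tubes to 67 mm; origin: centre of its underside
- balance: bystander: grey balance 200 x 170 mm, 55 mm tall; origin: centre of its underside
Mind the look-alikes: they are no part of the job. What is meant by the jar_amber is not pink, purple or turquoise, and is the larger of those in its own colour.

How it is judged (in metres and radians):
On the way, in this order (a step that is already met when the one before it is completed fails the run):
1. the lock nut is unscrewed (turned past 4.0 rad) (value of joint nut above 4 rad), for 0.2 s.
2. the valve tip is pressed down (more than 4 mm) for half a second, with the lid still on (value of joint pin above 0.004 m and horizontal distance between lid and pot below 0.02 m and z of lid in the frame of pot below 0.08 m), for 0.5 s.
3. the lid lies flat on the mat, released (horizontal distance between lid and mat below 0.05 m and height (world z) of lid below 0.012 m and angle between lid's own z axis and vertical below 0.1 rad and contact force between the fingers and lid below 0.1 N), for 0.2 s.
4. every sample is in the pot, with the lid off (horizontal distance between each of pepper_yellow, pepper_green, jar_amber, tub_white, tin_copper and pot below 0.094 m and z of each of pepper_yellow, pepper_green, jar_amber, tub_white, tin_copper in the frame of pot below 0.062 m and horizontal distance between lid and pot above 0.1 m), for 0.2 s.
At the end, for the whole second after the job is handed in: Every sample present is in the pot (within 94 mm of its axis, origin under 62 mm above the bench), the lid sits flat on the rim (centred to 13 mm, height to 4 mm, tilt under 0.04 rad), the nut is still unscrewed (past 3.8 rad), the valve tip is released, all at rest (horizontal distance between each of pepper_yellow, pepper_green, jar_amber, tub_white, tin_copper and pot below 0.094 m and z of each of pepper_yellow, pepper_green, jar_amber, tub_white, tin_copper in the frame of pot below 0.062 m and linear speed of each of pepper_yellow, pepper_green, jar_amber, tub_white, tin_copper, lid below 0.03 m/s and horizontal distance between lid and pot below 0.013 m and z of lid in the frame of pot between 0.065 and 0.073 m and angle between lid's own z axis and vertical below 0.04 rad and value of joint nut above 3.8 rad and value of joint pin below 0.002 m); the robot touches nothing.
It fails at once if a sample is dropped into the pot (faster than 1.2 m/s there) ((linear speed of pepper_yellow above 1.2 m/s and horizontal distance between pepper_yellow and pot below 0.1 m) or (linear speed of pepper_green above 1.2 m/s and horizontal distance between pepper_green and pot below 0.1 m) or (linear speed of jar_amber above 1.2 m/s and horizontal distance between jar_amber and pot below 0.1 m) or (linear speed of tub_white above 1.2 m/s and horizontal distance between tub_white and pot below 0.1 m) or (linear speed of tin_copper above 1.2 m/s and horizontal distance between tin_copper and pot below 0.1 m)).
It fails at once if the reagent bottle, rack or balance is shifted by more than 30 mm or the bottle is tipped (distance of any of reagent, rack, balance from where it was at the start of the episode above 0.03 m or angle between reagent's own z axis and vertical above 0.3 rad).
Of pepper_yellow, pepper_green, jar_amber, tub_white, tin_copper only 2 to 4 are there at a start; the rules pass over those that are not, and their reading is None.
At some moment in a run one of pepper_yellow, pepper_green, jar_amber, tub_white, tin_copper may be knocked a few centimetres aside while the robot is not near it.
It also fails if it takes over 210 s, if anything falls off the work surface, if the arm or the gripper's body presses on something with over 40 N, if the wrist force passes 120 N, or if a joint passes its speed limit or range.

### The arm

A 6-joint arm with a two-finger parallel gripper is mounted at the origin on the work surface. World frame = base frame: x ahead of the robot, y to its left, z up, the work surface at z = 0. Lengths are in mm, angles in rad, forces in N, time in s.
With the tool pointing down it reaches from about 300 to 850 mm from the base axis. Payload 4.2 kg.
Tool frame: the origin (TCP) lies between the finger pads; the fingertips stand 8 mm ahead of it and the grasp point (between the pads) lies 11 mm behind it; z points along the fingers, y is the direction in which the jaws open and shut (so a half turn about z gives the same grasp; the last joint's range is limited). The gripper opens to 91 mm and grips with 3 to 60 N. Pads are 32 mm wide; open, the fingers measure 118 mm over their backs; the gripper's body (76 mm by 178 mm) begins 60 mm behind the grasp point.
Start: joints at [-1.336, 0.32, 1.565, -0, 1.257, -0.02], TCP at [144.932, -556.45, 221.976] pointing down, gripper open.
Joint ranges: [-3.11, 3.11], [-0.84, 2.01], [0.21, 2.61], [-1.34, 4.49], [0.05, 2.63], [-2.56, 2.56]. Speed limits (rad/s): [2.57, 2.57, 3.14, 3.14, 3.14, 3.14].

### API

Orientations are given as a unit quaternion [w, x, y, z].
In Python, from cell import manip gives the robot as it stands.
- The arm moves only by the tool step_arm, never from a script. Its argument "deltas" is a list that holds one entry, the list of rows, each a list of 6 numbers: the shift along the tool's x, y, z in mm, then the turn, a rotation vector about the tool's x, y, z in rad. In form: [[[dx, dy, dz, ax, ay, az], ...]]. A call has exactly 5 rows; each row is the pose to reach, as a shift and turn from the pose commanded when the call began, along the tool's axes at that moment; what a row does not reach only later rows make up. A row lasts 1/8 s, in which the tool goes at most 62.5 mm and 10.7 degrees, less where a joint would pass 70% of its speed; a pose out of reach is approached as far as the arm can. A call with a gripper value outside its range is refused whole. "gripper" is the opening, from 0 (shut) to 1 (fully open), set as the call begins (left out, the last holds). The fingers move at their own pace and stop on an object; the grip force is fixed at half the most. Time passes only in rows, so rows that repeat a pose let the fingers close, or fill a call up. It gives the time, the measured TCP pose, the force and the opening at its end, in the units of the state.
- manip.sense(): the state, without advancing time (a new reading comes with each control period).
- manip.get_image(name): name is "scene" or "top" or "wrist"; returns a dict with "color" (400x640x3 uint8, blue, green, red), "fx", "fy", "cx", "cy" (pixels), "world_from_camera" (4x4, takes a point from camera to world coordinates); the wrist camera has in their place "hand_eye" (4x4, takes a point from camera to tool coordinates, whose origin is the TCP and whose axes are the flange's). Camera axes: x right, y down, z forward; pixel columns grow to the right and rows downward; lengths in mm; the calibration is good to about 2 mm. A picture is of the moment at which its call begins: read the wrist's pose just before it. There is no depth.
- manip.job_done(): hands the job in, once; it reports no verdict.
Trained networks look in the newest picture that a camera, given by its name, has taken for a name from the list of things; names that differ only in an ending like _2 or _b are one class to them, and where a whole thing is asked for, a point or a joint stands for the part that bears it (a point fixed in the world has none). Each returns a list of dicts, best first, with "confidence" (0 to 1); they miss things now and then, are a little off and sometimes report something else, mostly with a low value. They report only what shows in the picture. A call takes as long as a camera call. They do not tell look-alikes from the thing itself.
- manip.regions_of(camera, thing): "region" (400x640 bool, what is visible of it) and "centre" ([column, row] in pixels, amid what is visible of it).
The state is a dict: "clock": time; "joints": joint angles; "joint_velocities": joint speeds; "joint_efforts": joint torques, N m; "tcp_pos": TCP position; "eef_rot": TCP orientation; "ft_force": force on the tool from outside, world axes, zero at the start; "torque": the same for the moment, N m; "finger_gap": opening from 0.0 (shut) to 1.0 (fully open).
Only numpy, scipy, OpenCV 4.12 (cv2) and the standard library are available. Lean on these libraries where they do the work, as an engineer would, in place of code of your own. Each camera call takes 0.05 s, during which the arm holds its last target. There are 200 camera calls.

## Working session

There is one attempt and no reset: what is moved stays moved. The work goes in short steps, Python scripts to look and compute and a tool call to move; the robot and the scene stay as the last step left them, time stands still between calls to the robot, and variables do not carry over. Pictures are saved under pics/ and viewed, about 12 in all and at most 16, crops included, and the job is handed in when it is done.

Besides the shell and the picture viewer there is one more tool, called by a JSON object that holds its "name" and its "arguments". step_arm: Moves the arm, as the interface text tells. Its arguments: {"type":"object","properties":{"deltas":{"type":"array","items":{"type":"array","items":{"type":"array","items":{"type":"number"}}}},"gripper":{"type":"number"}},"required":["deltas"]}

```bash
ls; mkdir -p pics
python3 - <<'E'
from cell import manip
import cv2
print(manip.sense())
for n in ["top","scene"]:
    d=manip.get_image(n); cv2.imwrite(f"pics/{n}0.png",d["color"]); print(n,d["fx"],d["fy"],d["cx"],d["cy"],d["world_from_camera"])
E
```

```text
pics
{'clock': 0.0, 'joints': array([-1.33597570e+00,  3.20323003e-01,  1.56568443e+00, -4.31782666e-05,
        1.25738252e+00, -2.00107531e-02]), 'joint_velocities': array([-1.84120861e-04, -8.85685067e-05, -8.76239547e-04,  1.95788539e-03,
        5.36271380e-04,  3.10567567e-04]), 'joint_efforts': array([ 8.94333189e-04, -4.12457550e+01, -2.31969345e+01,  7.27400417e-02,
        4.59403172e-02, -1.69880482e-04]), 'tcp_pos': array([ 144.81504248, -555.95918457,  221.10030306]), 'eef_rot': array([-8.91273251e-04,  9.91892348e-01,  1.27077778e-01, -1.16747409e-04]), 'ft_force': array([-0.44248231, -0.08448476,  0.48641542]), 'torque': array([ 0.00876103, -0.01912449, -0.02320904]), 'finger_gap': 0.999534438180761}
top 387.2470182581697 387.2470182581697 318.73038266111377 204.90193425079755 [[ 2.57062299e-02 -9.90055091e-01  1.38311626e-01  4.14493858e+02]
 [-9.99411884e-01 -2.85935340e-02 -1.89287219e-02 -2.47590725e+01]
 [ 2.26952956e-02 -1.37743696e-01 -9.90207856e-01  1.16727132e+03]
 [ 0.00000000e+00  0.00000000e+00  0.00000000e+00  1.00000000e+00]]
scene 491.3080822228732 491.3080822228732 319.2748312011453 198.24743665312664 [[ 4.58571617e-01  5.81937898e-01 -6.71610270e-01  1.57811913e+03]
 [ 8.88612963e-01 -2.92718426e-01  3.53104694e-01 -5.77565555e+02]
 [ 8.89230215e-03 -7.58725383e-01 -6.51349922e-01  1.07852583e+03]
 [ 0.00000000e+00  0.00000000e+00  0.00000000e+00  1.00000000e+00]]
```

View pics/top0.png

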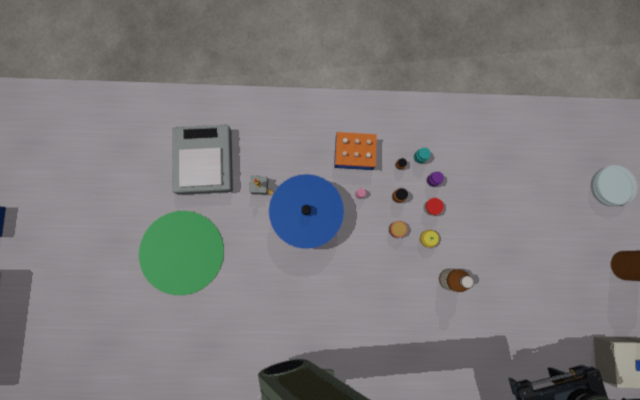

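View pics/scene0.png

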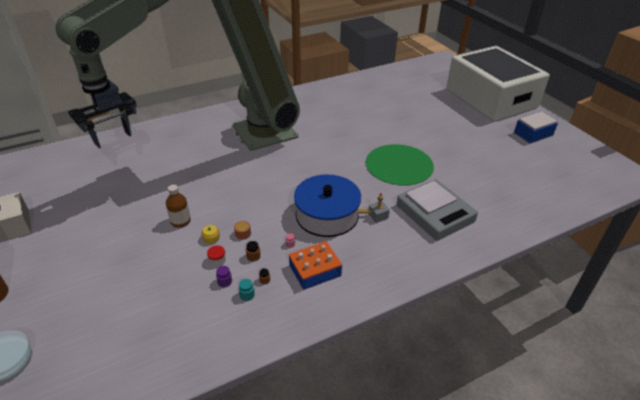

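```bash
cat > h.py <<'E'
import numpy as np, cv2
from cell import manip
from scipy.spatial.transform import Rotation as R
def pose():
    s=manip.sense(); q=s["eef_rot"]; T=np.eye(4)
    T[:3,:3]=R.from_quat([q[1],q[2],q[3],q[0]]).as_matrix(); T[:3,3]=s["tcp_pos"]; return T
def img(n):
    T=pose(); d=manip.get_image(n)
    d["W"]=T@d["hand_eye"] if n=="wrist" else d["world_from_camera"]; return d
def px2w(d,uv,z):
    r=d["W"][:3,:3]@np.array([(uv[0]-d["cx"])/d["fx"],(uv[1]-d["cy"])/d["fy"],1]); o=d["W"][:3,3]
    return o+r*(z-o[2])/r[2]
def w2px(d,p):
    c=d["W"][:3,:3].T@(np.asarray(p,float)-d["W"][:3,3]); return np.array([c[0]/c[2]*d["fx"]+d["cx"],c[1]/c[2]*d["fy"]+d["cy"]])
def togo(target,yaw=None):
    """shift in tool axes; yaw = world angle of tool y (jaw) mod pi, pointing down"""
    T=pose(); d=T[:3,:3].T@(np.asarray(target,float)-T[:3,3]); out=[d.round(1)]
    # levelled goal rotation
    y=T[:3,1]; a=np.arctan2(y[1],y[0]); b=a if yaw is None else yaw
    best=(b-a+np.pi/2)%np.pi-np.pi/2; b=a+best
    yy=np.array([np.cos(b),np.sin(b),0]); zz=np.array([0,0,-1.]); xx=np.cross(yy,zz)
    G=np.c_[xx,yy,zz]; return d.round(1), R.from_matrix(T[:3,:3].T@G).as_rotvec().round(3)
E
python3 - <<'E'
from h import *
H=dict(pot=30,nut_grip=77,pin_tip=96,lid=79,mat=3,pepper_yellow=20,pepper_green=20,jar_amber=25,tub_white=20,tin_copper=17,reagent=70,rack=25,balance=30)
for n in ["top","scene"]:
    d=img(n)
    for t,z in H.items():
        for r in manip.regions_of(n,t):
            if r["confidence"]>.2: print(n,t,round(r["confidence"],2),np.round(r["centre"]),r["region"].sum(),px2w(d,r["centre"],z).round())
E
```

```text
top pot 0.72 [258. 186.] 355 [626. 136.  30.]
top lid 0.65 [307. 212.] 4369 [545. -14.  79.]
top mat 0.78 [180. 252.] 5532 [423. 360.   3.]
top pepper_yellow 0.81 [427. 239.] 292 [ 482. -372.   20.]
top pepper_green 0.47 [456. 278.] 617 [ 369. -455.   20.]
top pepper_green 0.32 [436. 208.] 245 [ 577. -400.   20.]
top jar_amber 0.63 [436. 179.] 207 [ 664. -398.   25.]
top jar_amber 0.57 [420. 154.] 206 [ 741. -353.   25.]
top tub_white 0.57 [435. 208.] 299 [ 577. -396.   20.]
top tin_copper 0.78 [400. 227.] 231 [ 516. -291.   17.]
top reagent 0.86 [455. 280.] 664 [ 365. -433.   70.]
top rack 0.91 [355. 148.] 1514 [ 751. -154.   25.]
top balance 0.74 [200. 157.] 4033 [709. 312.  30.]
top balance 0.65 [453. 279.] 589 [ 366. -443.   30.]
scene pot 0.75 [337. 222.] 1399 [624. -12.  30.]
scene nut_grip 0.73 [214. 257.] 338 [ 634. -406.   77.]
scene lid 0.73 [326. 195.] 2511 [544. -11.  79.]
scene mat 0.82 [404. 165.] 2234 [440. 368.   3.]
scene pepper_yellow 0.79 [211. 234.] 288 [ 486. -375.   20.]
scene jar_amber 0.82 [228. 277.] 299 [ 676. -386.   25.]
scene jar_amber 0.73 [264. 276.] 177 [ 717. -295.   25.]
scene jar_amber 0.7 [249. 287.] 299 [ 735. -346.   25.]
scene jar_amber 0.68 [254. 251.] 267 [ 615. -286.   25.]
scene jar_amber 0.41 [288. 239.] 112 [ 616. -175.   25.]
scene tub_white 0.87 [216. 258.] 333 [ 587. -393.   20.]
scene tin_copper 0.58 [240. 230.] 244 [ 506. -289.   17.]
scene reagent 0.76 [177. 212.] 810 [ 401. -446.   70.]
scene rack 0.7 [315. 266.] 1716 [ 749. -152.   25.]
scene balance 0.6 [436. 210.] 2812 [714. 298.  30.]
scene balance 0.42 [339. 221.] 1487 [619.  -5.  30.]
```

Samples present: yellow pepper (429,239), red-lidded tub (435,207), copper tin (399,230), and the amber jar. The possible jars are brown large (401,195), brown small (401,163), purple (436,179), turquoise (423,155) and pink (361,193). I choose (401,195), the larger brown one. The nut is near (262,184), about world (626,132).

{"name": "step_arm", "arguments": {"deltas": [[[42, -36, 0, 0, 0, 0], [85, -72, 0, 0, 0, 0], [128, -109, 0, 0, 0, 0], [170, -145, 0, 0, 0, 0], [213, -181, 0, 0, 0, 0]]], "gripper": 0.45}}

```text
clock: 2.12
tcp_pos: [306.3, -326.2, 222.2]
eef_rot: [0.0, 0.992, 0.127, 0.0]
ft_force: [1.4, -0.3, 0.4]
finger_gap: 0.485
```

{"name": "step_arm", "arguments": {"deltas": [[[42, -36, 0, 0, 0, 0], [85, -72, 0, 0, 0, 0], [128, -109, 0, 0, 0, 0], [170, -145, 0, 0, 0, 0], [213, -181, 0, 0, 0, 0]]]}}

```text
clock: 2.75
tcp_pos: [466.9, -97.2, 222.3]
eef_rot: [0.0, 0.992, 0.127, 0.0]
ft_force: [0.3, -1.2, 0.5]
finger_gap: 0.45
```

{"name": "step_arm", "arguments": {"deltas": [[[42, -36, 0, 0, 0, 0], [85, -72, 0, 0, 0, 0], [128, -109, 0, 0, 0, 0], [170, -145, 0, 0, 0, 0], [213, -181, 0, 0, 0, 0]]]}}

```text
clock: 3.38
tcp_pos: [627.3, 131.7, 222.0]
eef_rot: [0.0, 0.992, 0.127, 0.0]
ft_force: [0.3, -0.1, 0.4]
finger_gap: 0.452
```

{"name": "step_arm", "arguments": {"deltas": [[[0, 0, 0, 0, 0, 0.15], [0, 0, 0, 0, 0, 0.3], [0, 0, 0, 0, 0, 0.45], [0, 0, 0, 0, 0, 0.6], [0, 0, 0, 0, 0, 0.75]]]}}

```text
clock: 4.0
tcp_pos: [626.4, 130.1, 221.8]
eef_rot: [0.0, 0.969, -0.247, -0.0]
ft_force: [-0.4, -0.1, -0.7]
finger_gap: 0.446
```

Run:
```python
from h import *
s=manip.sense(); print(s["clock"],s["joints"].round(3),s["tcp_pos"].round(1),s["eef_rot"].round(3))
d=img("wrist"); print(d["hand_eye"].round(3),d["fx"],d["cx"],d["cy"]); cv2.imwrite("pics/w1.png",d["color"])
for t,z in dict(nut_grip=77,pin_tip=96).items():
  for r in manip.regions_of("wrist",t): print(t,r["confidence"],r["centre"],r["region"].sum(),px2w(d,r["centre"],z).round(1))
```

```text
4.0 [ 0.187  0.423  1.405 -0.     1.314  2.258] [626.4 130.1 221.8] [ 0.     0.969 -0.247 -0.   ]
[[   0.      -0.966   -0.258   73.507]
 [   1.       0.       0.      -0.893]
 [  -0.      -0.258    0.966 -163.075]
 [   0.       0.       0.       1.   ]] 339.31827197331825 324.54897443166715 204.57272128647477
nut_grip 0.64 [319.5, 192.1] 210 [631.8 133.4  77. ]
pin_tip 0.6 [318.4, 192.8] 266 [635.4 132.2  96. ]
```

View pics/w1.png

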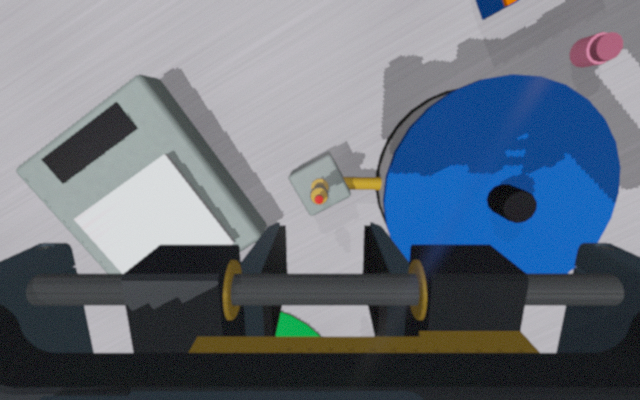

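The picture shows the vent block at (318,182), the nut at about (318,191) and the red tip at (319,199). The balance lies left of the gripper, the lid knob at (512,203).

Run:
```python
from h import *
d=img("wrist"); c=d["color"].astype(int); 
m=(c[...,2]>150)&(c[...,1]<110)&(c[...,0]<100); m[:150]=0;m[240:]=0;m[:,:280]=0;m[:,360:]=0
v,u=np.nonzero(m); print(len(u),u.mean(),v.mean(),px2w(d,(u.mean(),v.mean()),96.5).round(1),px2w(d,(319,190),77).round(1))
t=px2w(d,(u.mean(),v.mean()),96.5); t[2]=66; print(togo(t))
k=px2w(d,(512,196),110); print(k)
```

```text
57 318.56140350877195 198.96491228070175 [630.6 134.7  96.5] [633.8 132.9  77. ]
(array([  1.4,  -6. , 155.9]), array([ 0., -0.,  0.]))
[559.45910796 -10.34555342 110.        ]
```

{"name": "step_arm", "arguments": {"deltas": [[[1, -3, 50, 0, 0, 0], [2, -6, 100, 0, 0, 0], [2, -6, 130, 0, 0, 0], [2, -6, 156, 0, 0, 0], [2, -6, 156, 0, 0, 0]]]}}

```text
clock: 4.82
tcp_pos: [629.5, 134.1, 63.8]
eef_rot: [0.001, 0.97, -0.244, -0.002]
ft_force: [0.6, -0.6, 0.2]
finger_gap: 0.446
```

Run:
```python
from h import *
d=img("wrist"); cv2.imwrite("pics/w2.png",d["color"][120:400,120:520])
print(pose()[:3,3].round(1), w2px(d,[631,134.5,96.5]))
```

```text
[630.8 134.3  65.5] [324.31324807 289.87287179]
```

View pics/w2.png

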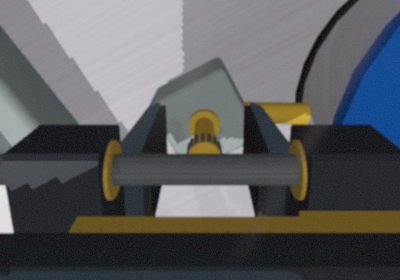

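The nut stands centred between the open fingers at crop (205,140), full (325,260). Closing on it.

{"name": "step_arm", "arguments": {"deltas": [[[0, 0, 0, 0, 0, 0], [0, 0, 0, 0, 0, 0], [0, 0, 0, 0, 0, 0], [0, 0, 0, 0, 0, 0], [0, 0, 0, 0, 0, 0]]], "gripper": 0}}

```text
clock: 5.5
tcp_pos: [631.1, 133.8, 66.2]
eef_rot: [0.0, 0.97, -0.245, 0.0]
ft_force: [-0.5, -3.1, 1.9]
finger_gap: 0.159
```

Run:
```python
from h import *
s=manip.sense();print(s["tcp_pos"],s["ft_force"],s["finger_gap"]*91)
d=img("wrist")
for z in (72,82,96.5): print(z,w2px(d,[631,134.5,z]).round())
```

```text
[631.13317936 133.77424236  66.18482565] [-0.49870827 -3.09921619  1.87181274] 14.482453125960781
72 [325. 266.]
82 [325. 275.]
96.5 [325. 290.]
```

{"name": "step_arm", "arguments": {"deltas": [[[0, 0, -0.2, 0, 0, -0.14], [0, 0, -0.4, 0, 0, -0.28], [0, 0, -0.7, 0, 0, -0.42], [0, 0, -0.9, 0, 0, -0.56], [0, 0, -1.1, 0, 0, -0.7]]]}}

```text
clock: 6.18
tcp_pos: [631.4, 135.2, 67.3]
eef_rot: [-0.001, 0.995, 0.104, 0.0]
ft_force: [-1.3, 0.7, 1.2]
finger_gap: 0.155
```

Run:
```python
from h import *
s=manip.sense();print(s["tcp_pos"],s["ft_force"],s["torque"],s["finger_gap"]*91,s["joints"][5])
```

```text
[631.35126835 135.16470635  67.25657394] [-1.29431032  0.74730948  1.22927725] [ 0.00533644  0.00866446 -0.00395593] 14.113430877356864 1.553573563519941
```

{"name": "step_arm", "arguments": {"deltas": [[[0, 0, -0.2, 0, 0, -0.14], [0, 0, -0.4, 0, 0, -0.28], [0, 0, -0.7, 0, 0, -0.42], [0, 0, -0.9, 0, 0, -0.56], [0, 0, -1.1, 0, 0, -0.7]]]}}

```text
clock: 6.8
tcp_pos: [630.6, 136.4, 68.2]
eef_rot: [-0.002, 0.899, 0.439, 0.0]
ft_force: [-2.2, 3.5, 1.2]
finger_gap: 0.162
```

{"name": "step_arm", "arguments": {"deltas": [[[0, 0, 0, 0, 0, 0], [0, 0, 0, 0, 0, 0], [0, 0, 0, 0, 0, 0], [0, 0, 0, 0, 0, 0], [0, 0, 0, 0, 0, 0]]], "gripper": 0.4}}

```text
clock: 7.42
tcp_pos: [631.1, 134.3, 68.1]
eef_rot: [0.0, 0.899, 0.437, 0.0]
ft_force: [0.1, -0.6, -0.5]
finger_gap: 0.402
```

Run:
```python
from h import *
d=img("wrist"); print(pose()[:3,3].round(1)); cv2.imwrite("pics/w3.png",cv2.resize(d["color"][200:340,220:420],None,fx=3,fy=3))
```

```text
[631.1 134.3  68.1]
```

View pics/w3.png

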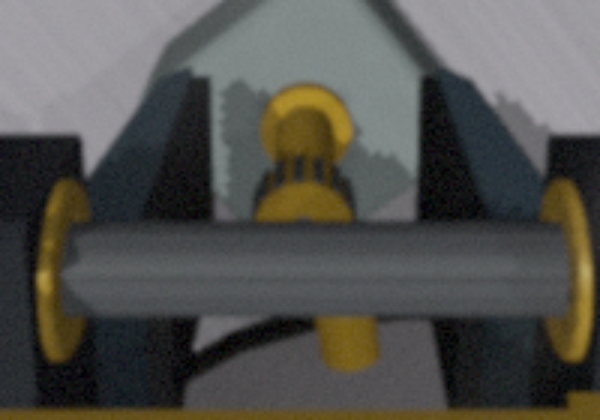

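The nut top is at crop (303,200), slightly left of the finger centre at 315. I correct by about 1.7 mm, then regrasp.

{"name": "step_arm", "arguments": {"deltas": [[[1, -1.7, 0, 0, 0, 0], [1, -1.7, 0, 0, 0, 0], [1, -1.7, 0, 0, 0, 0], [1, -1.7, 0, 0, 0, 0], [1, -1.7, 0, 0, 0, 0]]], "gripper": 0.4}}

```text
clock: 8.1
tcp_pos: [630.4, 136.2, 68.1]
eef_rot: [0.0, 0.899, 0.437, 0.0]
ft_force: [-0.1, -0.6, -0.3]
finger_gap: 0.4
```

{"name": "step_arm", "arguments": {"deltas": [[[0, 0, 0, 0, 0, 0], [0, 0, 0, 0, 0, 0], [0, 0, 0, 0, 0, 0], [0, 0, 0, 0, 0, 0], [0, 0, 0, 0, 0, 0]]], "gripper": 0}}

```text
clock: 8.72
tcp_pos: [630.4, 136.2, 68.1]
eef_rot: [0.0, 0.899, 0.437, 0.0]
ft_force: [1.2, -0.1, -0.6]
finger_gap: 0.16
```

{"name": "step_arm", "arguments": {"deltas": [[[0, 0, -0.2, 0, 0, -0.14], [0, 0, -0.4, 0, 0, -0.28], [0, 0, -0.7, 0, 0, -0.42], [0, 0, -0.9, 0, 0, -0.56], [0, 0, -1.1, 0, 0, -0.7]]]}}

```text
clock: 9.35
tcp_pos: [629.2, 136.6, 69.0]
eef_rot: [-0.001, 0.693, 0.721, -0.001]
ft_force: [-2.7, 0.6, 0.4]
finger_gap: 0.156
```

{"name": "step_arm", "arguments": {"deltas": [[[0, 0, -0.2, 0, 0, -0.14], [0, 0, -0.4, 0, 0, -0.28], [0, 0, -0.7, 0, 0, -0.42], [0, 0, -0.9, 0, 0, -0.56], [0, 0, -1.1, 0, 0, -0.7]]]}}

```text
clock: 9.98
tcp_pos: [628.0, 136.1, 69.8]
eef_rot: [-0.002, 0.404, 0.915, -0.001]
ft_force: [-4.9, 0.3, 0.8]
finger_gap: 0.16
```

{"name": "step_arm", "arguments": {"deltas": [[[0, 0, 0, 0, 0, 0], [0, 0, 0, 0, 0, 0], [0, 0, 0, 0, 0, 0], [0, 0, 0, 0, 0, 0], [0, 0, 0, 0, 0, 0]]], "gripper": 0.4}}

```text
clock: 10.6
tcp_pos: [630.4, 136.2, 70.3]
eef_rot: [0.0, 0.406, 0.914, 0.0]
ft_force: [-0.0, -0.7, 0.3]
finger_gap: 0.401
```

{"name": "step_arm", "arguments": {"deltas": [[[0, 0, 0, 0, 0, 0], [0, 0, 0, 0, 0, 0], [0, 0, 0, 0, 0, 0], [0, 0, 0, 0, 0, 0], [0, 0, 0, 0, 0, 0]]], "gripper": 0}}

```text
clock: 11.22
tcp_pos: [628.9, 135.1, 69.9]
eef_rot: [-0.001, 0.406, 0.914, -0.002]
ft_force: [-3.2, -4.2, -0.1]
finger_gap: 0.161
```

{"name": "step_arm", "arguments": {"deltas": [[[0, 0, -0.2, 0, 0, -0.14], [0, 0, -0.4, 0, 0, -0.28], [0, 0, -0.7, 0, 0, -0.42], [0, 0, -0.9, 0, 0, -0.56], [0, 0, -1.1, 0, 0, -0.7]]]}}

```text
clock: 11.85
tcp_pos: [628.9, 134.9, 71.0]
eef_rot: [-0.002, 0.066, 0.998, -0.001]
ft_force: [-3.1, -6.1, 0.4]
finger_gap: 0.158
```

Run:
```python
from h import *
s=manip.sense();print(s["tcp_pos"],s["ft_force"],s["torque"],s["finger_gap"]*91,s["joints"])
```

```text
[628.86101235 134.8893069   70.9842781 ] [-3.11218427 -6.12612032  0.43497115] [-0.75715327  0.48427896 -0.03431262] 14.346104477284879 [ 0.19428717  0.54659921  1.59712585 -0.00203226  1.00179961 -1.24342853]
```

{"name": "step_arm", "arguments": {"deltas": [[[0, 0, -0.2, 0, 0, -0.14], [0, 0, -0.4, 0, 0, -0.28], [0, 0, -0.7, 0, 0, -0.42], [0, 0, -0.9, 0, 0, -0.56], [0, 0, -1.1, 0, 0, -0.7]]]}}

```text
clock: 12.48
tcp_pos: [628.9, 134.7, 72.1]
eef_rot: [-0.002, -0.28, 0.96, -0.001]
ft_force: [-3.2, -5.8, 1.5]
finger_gap: 0.165
```

{"name": "step_arm", "arguments": {"deltas": [[[0, 0, 0, 0, 0, 0], [0, 0, 0, 0, 0, 0], [0, 0, 0, 0, 0, 0], [0, 0, 0, 0, 0, 0], [0, 0, 0, 0, 0, 0]]], "gripper": 0.4}}

```text
clock: 13.1
tcp_pos: [630.4, 136.4, 72.6]
eef_rot: [0.0, -0.278, 0.961, -0.0]
ft_force: [0.3, -0.8, -0.1]
finger_gap: 0.399
```

Run:
```python
from h import *
s=manip.sense();print(s["joints"].round(3))
print(togo([628.8,135,72.5]))
```

```text
[ 0.195  0.546  1.594 -0.     1.001 -1.939]
(array([ 2.1, -0.3,  0.1]), array([-0.,  0.,  0.]))
```

{"name": "step_arm", "arguments": {"deltas": [[[2, -0.3, 0, 0, 0, 0], [2, -0.3, 0, 0, 0, 0], [2, -0.3, 0, 0, 0, 0], [2, -0.3, 0, 0, 0, 0], [2, -0.3, 0, 0, 0, 0]]]}}

```text
clock: 13.72
tcp_pos: [628.8, 134.9, 72.5]
eef_rot: [0.0, -0.278, 0.961, -0.0]
ft_force: [-0.3, -0.3, 0.1]
finger_gap: 0.399
```

{"name": "step_arm", "arguments": {"deltas": [[[0, 0, 0, 0, 0, 0], [0, 0, 0, 0, 0, 0], [0, 0, 0, 0, 0, 0], [0, 0, 0, 0, 0, 0], [0, 0, 0, 0, 0, 0]]], "gripper": 0}}

```text
clock: 14.35
tcp_pos: [629.0, 134.7, 72.5]
eef_rot: [0.0, -0.278, 0.961, -0.0]
ft_force: [0.3, -1.3, 0.1]
finger_gap: 0.16
```

{"name": "step_arm", "arguments": {"deltas": [[[0, 0, -0.2, 0, 0, -0.12], [0, 0, -0.4, 0, 0, -0.24], [0, 0, -0.6, 0, 0, -0.36], [0, 0, -0.8, 0, 0, -0.5], [0, 0, -0.8, 0, 0, -0.5]]]}}

```text
clock: 14.98
tcp_pos: [629.1, 134.8, 73.2]
eef_rot: [0.0, -0.506, 0.862, -0.0]
ft_force: [2.2, -0.4, -1.1]
finger_gap: 0.161
```

{"name": "step_arm", "arguments": {"deltas": [[[0, 0, 0, 0, 0, 0], [0, 0, 0, 0, 0, 0], [0, 0, 0, 0, 0, 0], [0, 0, 0, 0, 0, 0], [0, 0, 0, 0, 0, 0]]], "gripper": 0.4}}

```text
clock: 15.6
tcp_pos: [628.8, 134.9, 73.4]
eef_rot: [-0.0, -0.507, 0.862, -0.0]
ft_force: [-0.2, -0.3, -0.3]
finger_gap: 0.399
```

{"name": "step_arm", "arguments": {"deltas": [[[0, 0, -20, 0, 0, 0.18], [0, 0, -40, 0, 0, 0.36], [0, 0, -50, 0, 0, 0.54], [0, 0, -60, 0, 0, 0.7], [0, 0, -60, 0, 0, 0.8]]]}}

```text
clock: 16.23
tcp_pos: [629.3, 135.0, 134.4]
eef_rot: [0.001, -0.129, 0.992, 0.0]
ft_force: [0.0, -0.4, -0.4]
finger_gap: 0.396
```

Run:
```python
from h import *
d=img("wrist"); print(pose()[:3,3].round(1)); cv2.imwrite("pics/w4.png",cv2.resize(d["color"][130:280,220:420],None,fx=3,fy=3))
for z in (72,87,96.5): print(z,w2px(d,[629,135,z]).round())
```

```text
[629.  135.  133.9]
72 [324. 220.]
87 [324. 227.]
96.5 [324. 232.]
```

View pics/w4.png

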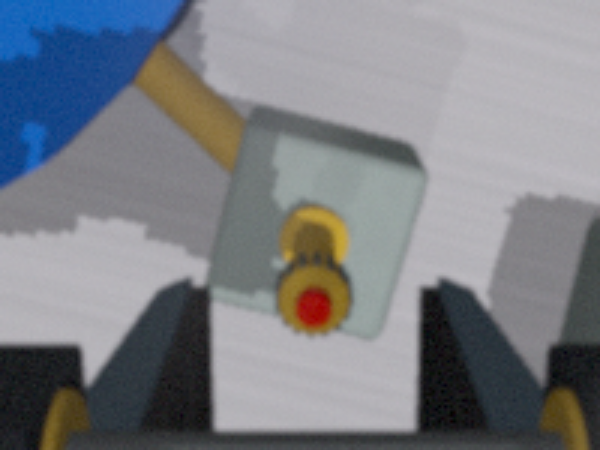

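The tip at full-frame (324.7,232.3) matches the prediction (324,232). The nut top stands at about z 88, so it is unscrewed by about 4.5 rad. Now the press with closed fingers.

{"name": "step_arm", "arguments": {"deltas": [[[0, 0, 0, 0, 0, 0], [0, 0, 0, 0, 0, 0], [0, 0, 8, 0, 0, 0], [0, 0, 16, 0, 0, 0], [0, 0, 22, 0, 0, 0]]], "gripper": 0}}

```text
clock: 16.9
tcp_pos: [628.4, 134.8, 110.2]
eef_rot: [-0.001, -0.131, 0.991, -0.0]
ft_force: [-0.0, -0.4, 0.6]
finger_gap: 0.008
```

{"name": "step_arm", "arguments": {"deltas": [[[0, 0, 4, 0, 0, 0], [0, 0, 8, 0, 0, 0], [0, 0, 11, 0, 0, 0], [0, 0, 14, 0, 0, 0], [0, 0, 16, 0, 0, 0]]]}}

```text
clock: 17.52
tcp_pos: [629.0, 135.0, 98.1]
eef_rot: [0.001, -0.131, 0.991, 0.0]
ft_force: [-6.9, -1.0, 19.5]
finger_gap: 0.005
```

{"name": "step_arm", "arguments": {"deltas": [[[0, 0, 0, 0, 0, 0], [0, 0, 0, 0, 0, 0], [0, 0, 0, 0, 0, 0], [0, 0, 0, 0, 0, 0], [0, 0, 0, 0, 0, 0]]]}}

```text
clock: 18.15
tcp_pos: [629.0, 134.9, 98.3]
eef_rot: [0.001, -0.131, 0.991, 0.0]
ft_force: [-5.1, -0.8, 15.3]
finger_gap: 0.007
```

Run:
```python
from h import *
s=manip.sense();print(s["tcp_pos"],s["ft_force"],s["torque"],s["finger_gap"]*91)
```

```text
[628.9750445  134.94704109  98.34964996] [-5.07604392 -0.79062175 15.25162563] [-0.057564    0.76140317  0.01542218] 0.6055256980827068
```

{"name": "step_arm", "arguments": {"deltas": [[[0, 0, 0, 0, 0, 0], [0, 0, 0, 0, 0, 0], [0, 0, 0, 0, 0, 0], [0, 0, 0, 0, 0, 0], [0, 0, 0, 0, 0, 0]]]}}

```text
clock: 18.77
tcp_pos: [629.0, 134.9, 98.3]
eef_rot: [0.001, -0.131, 0.991, -0.0]
ft_force: [-4.6, -1.6, 14.2]
finger_gap: 0.002
```

{"name": "step_arm", "arguments": {"deltas": [[[0, 0, -20, 0, 0, 0], [0, 0, -60, 0, 0, 0.18], [0, 0, -90, 0, 0, 0.36], [0, 0, -105, 0, 0, 0.54], [0, 0, -105, 0, 0, 0.7]]], "gripper": 0.75}}

```text
clock: 19.4
tcp_pos: [629.8, 135.1, 202.1]
eef_rot: [0.002, 0.219, 0.976, 0.001]
ft_force: [-0.7, -0.1, 0.4]
finger_gap: 0.52
```

Run:
```python
from h import *
print(manip.sense()["joints"].round(2),togo([546,-13,205],0.0))
```

```text
[ 0.19  0.44  1.43 -0.    1.27 -0.94] (array([  12.3, -169.7,   -3.3]), array([0.004, 0.002, 1.129]))
```

{"name": "step_arm", "arguments": {"deltas": [[[2, -40, -3, 0, 0, 0.18], [5, -80, -3, 0, 0, 0.36], [8, -120, -3, 0, 0, 0.54], [12, -170, -3, 0, 0, 0.72], [12, -170, -3, 0, 0, 0.9]]], "gripper": 0.75}}

```text
clock: 20.02
tcp_pos: [544.4, -16.5, 203.5]
eef_rot: [0.0, 0.623, 0.782, -0.0]
ft_force: [-0.3, 1.2, 0.6]
finger_gap: 0.748
```

Run:
```python
from h import *
d=img("wrist"); print(pose()[:3,3].round(1)); cv2.imwrite("pics/w5.png",d["color"])
for r in manip.regions_of("wrist","lid"): print(r["confidence"],r["centre"],r["region"].sum())
t=img("top"); print(w2px(d,[546,-13,117]),px2w(t,(306.5,210.5),117))
```

```text
[545.4 -15.4 203.6]
0.79 [333.7, 169.5] 40675
[326.1434922  208.42936088] [544.79719372 -11.8308074  117.        ]
```

View pics/w5.png

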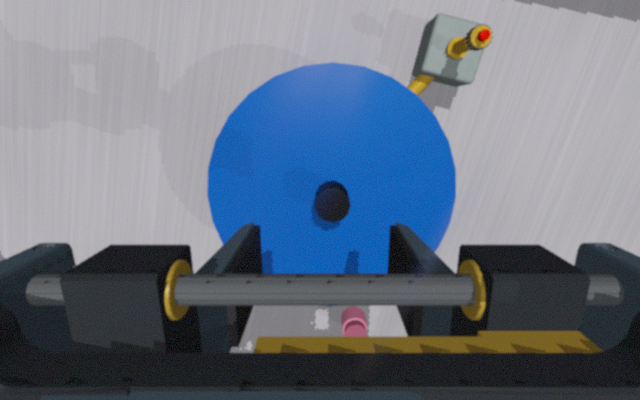

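The picture shows the lid disc spanning columns 208–456 with the knob top at about (332,204), and the open fingers straddling it.

Run:
```python
from h import *
d=img("wrist"); k=px2w(d,(332,205),117); print(k, togo([k[0],k[1],99]))
t=px2w(d,(484,36),96.5); print(t)
```

```text
[551.47476403  -7.00341522 117.        ] (array([  5.5,   6.7, 104.4]), array([ 0.,  0., -0.]))
[630.12718537 137.20586891  96.5       ]
```

{"name": "step_arm", "arguments": {"deltas": [[[2, 3, 40, 0, 0, 0], [4, 6, 75, 0, 0, 0], [4, 6, 95, 0, 0, 0], [4, 6, 104, 0, 0, 0], [4, 6, 104, 0, 0, 0]]]}}

```text
clock: 20.85
tcp_pos: [551.1, -8.4, 99.1]
eef_rot: [-0.0, 0.619, 0.785, -0.0]
ft_force: [0.5, -0.5, 0.5]
finger_gap: 0.751
```

{"name": "step_arm", "arguments": {"deltas": [[[0, 0, 0, 0, 0, 0], [0, 0, 0, 0, 0, 0], [0, 0, 0, 0, 0, 0], [0, 0, 0, 0, 0, 0], [0, 0, 0, 0, 0, 0]]], "gripper": 0}}

```text
clock: 21.48
tcp_pos: [549.9, -9.0, 99.5]
eef_rot: [-0.001, 0.62, 0.785, -0.001]
ft_force: [-3.6, -1.9, 3.6]
finger_gap: 0.296
```

Run:
```python
from h import *
s=manip.sense();print(s["tcp_pos"],s["eef_rot"],s["ft_force"],s["torque"],s["finger_gap"]*91, s["joints"])
```

```text
[549.86375647  -8.98615661  99.45461431] [-7.18676958e-04  6.19652854e-01  7.84875199e-01 -8.63428075e-04] [-3.57332472 -1.92743998  3.62783741] [-0.18244857  0.54970538  0.02763715] 26.904602063767587 [-3.69289472e-02  3.88598531e-01  1.79623448e+00 -6.66454154e-04
  9.58939284e-01 -2.70740216e-01]
```

{"name": "step_arm", "arguments": {"deltas": [[[0, 0, -5, 0, 0, 0], [0, 0, -15, 0, 0, 0], [0, 0, -30, 0, 0, 0], [0, 0, -48, 0, 0, 0], [0, 0, -60, 0, 0, 0]]]}}

```text
clock: 22.1
tcp_pos: [551.6, -8.7, 161.0]
eef_rot: [0.001, 0.62, 0.785, 0.001]
ft_force: [-0.3, 0.2, -4.4]
finger_gap: 0.296
```

{"name": "step_arm", "arguments": {"deltas": [[[25, -2, 0, 0, 0, 0], [65, -5, 0, 0, 0, 0], [107, -8, 0, 0, 0, 0], [150, -11, 0, 0, 0, 0], [196, -13, 0, 0, 0, 0]]]}}

```text
clock: 22.72
tcp_pos: [492.4, 180.1, 159.9]
eef_rot: [0.0, 0.62, 0.785, 0.0]
ft_force: [-0.2, -0.2, -5.1]
finger_gap: 0.296
```

{"name": "step_arm", "arguments": {"deltas": [[[45, -3, 0, 0, 0, 0], [90, -6, 0, 0, 0, 0], [135, -9, 0, 0, 0, 0], [175, -12, 0, 0, 0, 0], [196, -14, 0, 0, 0, 0]]]}}

```text
clock: 23.35
tcp_pos: [433.1, 368.1, 159.6]
eef_rot: [0.0, 0.619, 0.785, 0.0]
ft_force: [0.2, 0.0, -5.0]
finger_gap: 0.298
```

Run:
```python
from h import *
s=manip.sense();print(s["tcp_pos"],s["eef_rot"].round(3),s["ft_force"],s["finger_gap"]*91)
for n in("top","scene"):
  d=img(n); cv2.imwrite("pics/m_%s.png"%n,d["color"])
c=img("top")["color"]; e=cv2.imread("pics/top0.png")
W=[]
for n in("top","scene"):
  d=img(n); e=cv2.imread(f"pics/{n}0.png").astype(int); m=(e[...,1]>e[...,0]+40)&(e[...,1]>e[...,2]+40)
  k,l,st,ce=cv2.connectedComponentsWithStats(m.astype(np.uint8)); i=1+st[1:,4].argmax(); pts=np.argwhere(l==i)[:,::-1]
  P=np.array([px2w(d,p,3)[:2] for p in pts]); print(n,P.mean(0),np.ptp(P,axis=0))
```

```text
[433.1168707  368.07582598 159.60278096] [0.    0.619 0.785 0.   ] [ 0.15434965  0.04431423 -5.04195249] 27.0754500062047
top [423.38616096 357.67196859] [244.56570563 245.35340699]
scene [429.59092971 355.63069007] [240.29500109 241.28354292]
```

View pics/m_scene.png

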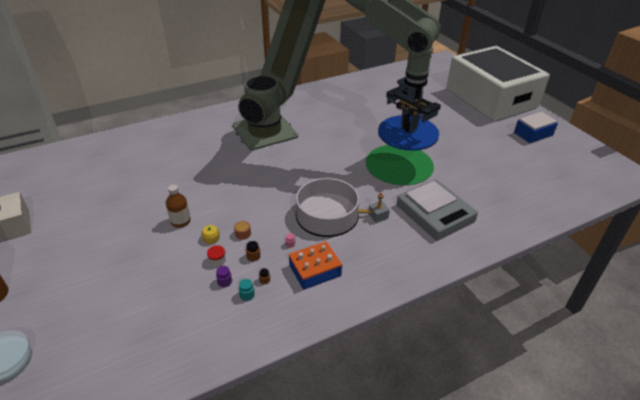

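The lid hangs level at (408,130) over the mat, and the open pot is at (327,206). Lowering it onto the mat.

{"name": "step_arm", "arguments": {"deltas": [[[-3, -2, 30, 0, 0, 0], [-6, -3, 60, 0, 0, 0], [-6, -3, 90, 0, 0, 0], [-6, -3, 108, 0, 0, 0], [-6, -3, 116, 0, 0, 0]]]}}

```text
clock: 24.22
tcp_pos: [432.3, 358.2, 42.4]
eef_rot: [-0.0, 0.62, 0.784, -0.001]
ft_force: [0.1, 0.1, -4.6]
finger_gap: 0.298
```

{"name": "step_arm", "arguments": {"deltas": [[[0, 0, 3, 0, 0, 0], [0, 0, 6, 0, 0, 0], [0, 0, 8, 0, 0, 0], [0, 0, 9.5, 0, 0, 0], [0, 0, 9.5, 0, 0, 0]]]}}

```text
clock: 24.85
tcp_pos: [432.2, 359.8, 33.9]
eef_rot: [0.0, 0.62, 0.785, 0.0]
ft_force: [0.2, -0.3, -4.6]
finger_gap: 0.297
```

Run:
```python
from h import *
s=manip.sense();print(s["tcp_pos"],s["ft_force"],s["finger_gap"]*91)
```

```text
[432.199309   359.80963906  33.85335749] [ 0.20569897 -0.31152196 -4.62750347] 27.000334226244757
```

{"name": "step_arm", "arguments": {"deltas": [[[0, 0, 1, 0, 0, 0], [0, 0, 1, 0, 0, 0], [0, 0, 1, 0, 0, 0], [0, 0, 1, 0, 0, 0], [0, 0, 1, 0, 0, 0]]]}}

```text
clock: 25.48
tcp_pos: [432.4, 359.9, 33.4]
eef_rot: [0.0, 0.62, 0.785, 0.0]
ft_force: [-1.5, -1.5, 5.5]
finger_gap: 0.299
```

{"name": "step_arm", "arguments": {"deltas": [[[0, 0, 0, 0, 0, 0], [0, 0, 0, 0, 0, 0], [0, 0, 0, 0, 0, 0], [0, 0, 0, 0, 0, 0], [0, 0, 0, 0, 0, 0]]], "gripper": 0.8}}

```text
clock: 26.1
tcp_pos: [432.3, 359.8, 32.7]
eef_rot: [0.0, 0.62, 0.785, -0.0]
ft_force: [-1.0, 0.1, 0.7]
finger_gap: 0.79
```

{"name": "step_arm", "arguments": {"deltas": [[[0, 0, -25, 0, 0, 0], [0, 0, -70, 0, 0, 0], [0, 0, -120, 0, 0, 0], [0, 0, -160, 0, 0, 0], [0, 0, -185, 0, 0, 0]]]}}

```text
clock: 26.72
tcp_pos: [432.7, 360.2, 220.3]
eef_rot: [0.0, 0.62, 0.785, 0.002]
ft_force: [0.4, -0.4, -0.6]
finger_gap: 0.797
```

Run:
```python
from h import *
s=manip.sense();print(s["tcp_pos"],s["ft_force"])
d=img("wrist");cv2.imwrite("pics/w6.png",d["color"]);print(px2w(d,(318,206),51))
```

```text
[432.7208203  360.1587101  220.29347863] [ 0.37041993 -0.38056772 -0.57069263]
[431.97037125 342.12687299  51.        ]
```

View pics/w6.png

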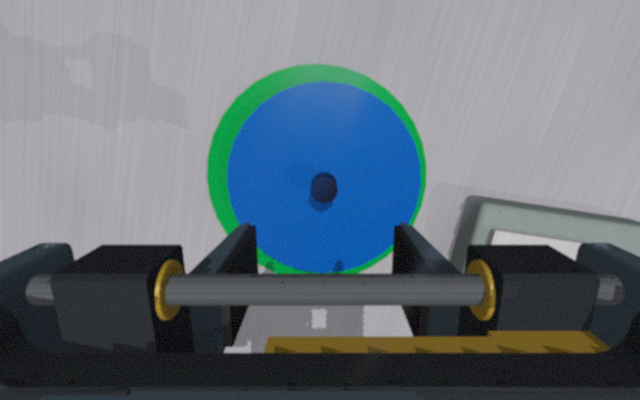

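The lid lies flat on the mat, with its knob at (323,187) and the mat ring visible all round. It is released at TCP (432.3,359.8,32.7). On to the samples.

{"name": "step_arm", "arguments": {"deltas": [[[-40, -3, 0, 0, 0, 0], [-90, -6, 0, 0, 0, 0], [-140, -10, 0, 0, 0, 0], [-190, -13, 0, 0, 0, 0], [-240, -17, 0, 0, 0, 0]]], "gripper": 0.85}}

```text
clock: 27.4
tcp_pos: [471.2, 120.8, 217.1]
eef_rot: [-0.0, 0.62, 0.785, -0.0]
ft_force: [0.8, 0.1, -0.9]
finger_gap: 0.854
```

{"name": "step_arm", "arguments": {"deltas": [[[-50, -3, 0, 0, 0, 0], [-100, -7, 0, 0, 0, 0], [-150, -10, 0, 0, 0, 0], [-200, -14, 0, 0, 0, 0], [-240, -17, 0, 0, 0, 0]]]}}

```text
clock: 28.02
tcp_pos: [510.2, -116.9, 217.0]
eef_rot: [-0.0, 0.62, 0.784, -0.0]
ft_force: [0.1, 0.4, -1.9]
finger_gap: 0.85
```

{"name": "step_arm", "arguments": {"deltas": [[[-50, -3, 0, 0, 0, 0], [-100, -7, 0, 0, 0, 0], [-150, -10, 0, 0, 0, 0], [-187, -14, 0, 0, 0, 0], [-187, -14, 0, 0, 0, 0]]]}}

```text
clock: 28.65
tcp_pos: [539.9, -302.4, 216.3]
eef_rot: [-0.001, 0.621, 0.784, -0.0]
ft_force: [-0.2, 0.8, 0.3]
finger_gap: 0.847
```

Run:
```python
from h import *
d=img("wrist");cv2.imwrite("pics/w7.png",d["color"]); print(pose()[:3,3].round(1))
H=dict(pepper_yellow=20,jar_amber=25,tub_white=25,tin_copper=17,pepper_green=20,reagent=70)
for n in("wrist","top"):
  d=img(n)
  for t,z in H.items():
    for r in manip.regions_of(n,t):
      if r["confidence"]>.3: print(n,t,round(r["confidence"],2),np.round(r["centre"]),r["region"].sum(),px2w(d,r["centre"],z).round())
```

```text
[ 539.7 -300.8  216.5]
wrist pepper_yellow 0.95 [268. 238.] 1475 [ 493. -376.   20.]
wrist jar_amber 0.79 [474. 214.] 994 [ 706. -295.   25.]
wrist jar_amber 0.74 [469. 260.] 331 [ 719. -347.   25.]
wrist jar_amber 0.69 [406. 159.] 1587 [ 617. -254.   25.]
wrist jar_amber 0.67 [425.  75.] 916 [ 611. -171.   25.]
wrist tub_white 0.75 [341. 258.] 1152 [ 578. -379.   25.]
wrist reagent 0.68 [163. 243.] 459 [ 399. -384.   70.]
top jar_amber 0.66 [422. 153.] 171 [ 743. -358.   25.]
top jar_amber 0.56 [399. 164.] 115 [ 708. -287.   25.]
top jar_amber 0.48 [387. 195.] 184 [ 610. -251.   25.]
top tin_copper 0.5 [397. 229.] 258 [ 508. -282.   17.]
```

View pics/w7.png

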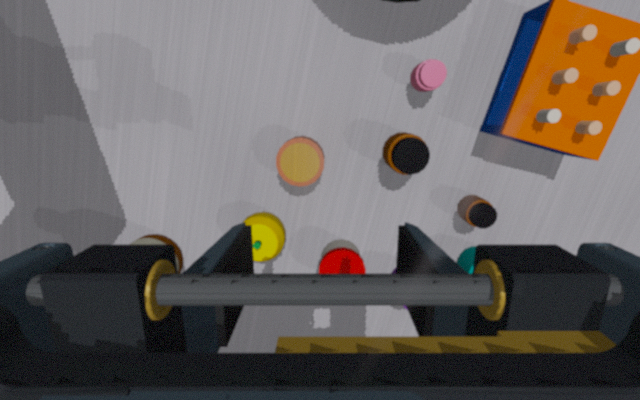

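The larger brown jar (black cap at (408,154)) has been knocked to about (615,-253). The copper tin is at (300,161), the pepper at (263,238) and the tub at (342,265). The smaller brown jar is at (479,212), with pink and turquoise look-alikes at (429,75) and (470,262).

Run:
```python
from h import *
d=img("wrist")
for n,uv,z in (("tin",(300,161),34),("jar",(408,154),50),("pepper",(263,238),25),("tub",(342,266),40)): print(n,px2w(d,uv,z).round(1))
p=px2w(d,(300,161),34);print(togo([p[0],p[1],13]))
```

```text
tin [ 510.9 -280.3   34. ]
jar [ 612.1 -246.8   50. ]
pepper [ 488.8 -375.2   25. ]
tub [ 580.4 -381.    40. ]
(array([ 26.2, -23.9, 204.9]), array([ 0.,  0., -0.]))
```

{"name": "step_arm", "arguments": {"deltas": [[[25, -24, 40, 0, 0, 0], [25, -24, 95, 0, 0, 0], [25, -24, 150, 0, 0, 0], [25, -24, 190, 0, 0, 0], [25, -24, 204, 0, 0, 0]]]}}

```text
clock: 30.08
tcp_pos: [509.7, -280.7, 11.6]
eef_rot: [-0.002, 0.62, 0.785, -0.0]
ft_force: [-0.2, -0.1, -0.7]
finger_gap: 0.853
```

{"name": "step_arm", "arguments": {"deltas": [[[0, 0, 0, 0, 0, 0], [0, 0, 0, 0, 0, 0], [0, 0, 0, 0, 0, 0], [0, 0, 0, 0, 0, 0], [0, 0, 0, 0, 0, 0]]], "gripper": 0}}

```text
clock: 30.7
tcp_pos: [512.0, -282.0, 15.5]
eef_rot: [0.002, 0.62, 0.785, 0.0]
ft_force: [-0.1, 0.0, 6.9]
finger_gap: 0.539
```

{"name": "step_arm", "arguments": {"deltas": [[[0, 0, -10, 0, 0, 0], [0, 0, -35, 0, 0, 0], [0, 0, -70, 0, 0, 0], [0, 0, -110, 0, 0, 0], [0, 0, -140, 0, 0, 0]]]}}

```text
clock: 31.32
tcp_pos: [511.3, -281.5, 156.2]
eef_rot: [0.001, 0.62, 0.785, 0.0]
ft_force: [0.3, -0.5, -0.3]
finger_gap: 0.542
```

Run:
```python
from h import *
d=img("wrist");s=manip.sense();print(s["tcp_pos"],s["ft_force"],s["finger_gap"]*91)
print(togo([561.5,-59.6,150]))
```

```text
[ 513.17174367 -282.58557752  160.08071957] [ 0.46959274 -0.98958694  1.565005  ] 49.36428146675628
(array([205.8,  98.7,   9.5]), array([ 0.007,  0.006, -0.   ]))
```

Run:
```python
from h import *
for i in range(4):
  img("wrist");s=manip.sense();print(s["clock"],s["tcp_pos"].round(1),s["ft_force"].round(1),s["finger_gap"]*91)
print(togo([561.5,-59.6,160]))
```

```text
31.425 [ 512.9 -282.5  158. ] [-0.   0.3 -0.2] 49.33184399386364
31.475 [ 511.8 -281.9  155.7] [-0.9 -0.6 -0.1] 49.37765335076889
31.525 [ 510.9 -281.3  154. ] [-0.2  0.4 -0.7] 49.14244444787164
31.575 [ 510.3 -281.   153. ] [ 0.3  0.6 -1.1] 49.28254142062129
(array([203.5, 101.1,  -6.9]), array([-0.001, -0.001, -0.   ]))
```

{"name": "step_arm", "arguments": {"deltas": [[[35, 17, 0, 0, 0, 0], [85, 42, 0, 0, 0, 0], [135, 67, 0, 0, 0, 0], [180, 90, 0, 0, 0, 0], [203, 101, 0, 0, 0, 0]]]}}

```text
clock: 32.2
tcp_pos: [561.5, -57.9, 151.9]
eef_rot: [-0.002, 0.619, 0.785, -0.001]
ft_force: [0.7, -0.6, -0.8]
finger_gap: 0.537
```

{"name": "step_arm", "arguments": {"deltas": [[[0, 0, 0, 0, 0, 0], [0, 0, 25, 0, 0, 0], [0, 0, 55, 0, 0, 0], [0, 0, 85, 0, 0, 0], [0, 0, 102, 0, 0, 0]]]}}

```text
clock: 32.83
tcp_pos: [560.3, -61.8, 49.2]
eef_rot: [-0.002, 0.62, 0.784, -0.001]
ft_force: [-0.4, -0.0, -1.6]
finger_gap: 0.543
```

{"name": "step_arm", "arguments": {"deltas": [[[0, 0, 9, 0, 0, 0], [0, 0, 16, 0, 0, 0], [0, 0, 20, 0, 0, 0], [0, 0, 22, 0, 0, 0], [0, 0, 22, 0, 0, 0]]]}}

```text
clock: 33.45
tcp_pos: [562.4, -60.6, 30.1]
eef_rot: [0.0, 0.62, 0.785, 0.0]
ft_force: [-0.6, 0.3, 0.0]
finger_gap: 0.541
```

Run:
```python
from h import *
s=manip.sense();print(s["clock"],s["tcp_pos"].round(1),s["ft_force"].round(1),s["finger_gap"]*91)
```

```text
33.45 [562.4 -60.6  30.1] [-0.6  0.3  0. ] 49.19817882627994
```

{"name": "step_arm", "arguments": {"deltas": [[[0, 0, 0, 0, 0, 0], [0, 0, 0, 0, 0, 0], [0, 0, 0, 0, 0, 0], [0, 0, 0, 0, 0, 0], [0, 0, 0, 0, 0, 0]]], "gripper": 0.68}}

```text
clock: 34.08
tcp_pos: [562.3, -60.6, 29.9]
eef_rot: [0.0, 0.62, 0.785, -0.0]
ft_force: [0.7, 0.9, -0.1]
finger_gap: 0.68
```

{"name": "step_arm", "arguments": {"deltas": [[[0, 0, -12, 0, 0, 0], [0, 0, -40, 0, 0, 0], [0, 0, -85, 0, 0, 0], [0, 0, -125, 0, 0, 0], [0, 0, -145, 0, 0, 0]]]}}

```text
clock: 34.7
tcp_pos: [563.3, -60.7, 178.5]
eef_rot: [0.002, 0.62, 0.785, 0.001]
ft_force: [-0.2, -0.2, -0.1]
finger_gap: 0.68
```

{"name": "step_arm", "arguments": {"deltas": [[[-40, 1, 0, 0, 0, 0], [-90, 2, 0, 0, 0, 0], [-140, 3, 0, 0, 0, 0], [-180, 4, 0, 0, 0, 0], [-195, 4, 0, 0, 0, 0]]], "gripper": 0.85}}

```text
clock: 35.33
tcp_pos: [611.5, -251.4, 175.3]
eef_rot: [0.0, 0.621, 0.784, 0.0]
ft_force: [1.1, 1.5, -0.4]
finger_gap: 0.851
```

Run:
```python
from h import *
img("wrist");d=img("wrist");s=manip.sense();print(s["clock"],s["tcp_pos"].round(1)); cv2.imwrite("pics/w8.png",d["color"])
print(w2px(d,[611,-249,50]))
for r in manip.regions_of("wrist","jar_amber"): print(round(r["confidence"],2),np.round(r["centre"]),r["region"].sum(),px2w(d,r["centre"],35).round())
```

```text
35.425 [ 611.3 -250.2  175. ]
[323.09738219 196.13081312]
0.71 [344. 320.] 1035 [ 662. -374.   35.]
0.67 [330. 193.] 1756 [ 617. -249.   35.]
0.59 [347. 106.] 853 [ 614. -170.   35.]
0.57 [403. 320.] 367 [ 721. -360.   35.]
0.45 [393. 248.] 94 [ 689. -287.   35.]
```

View pics/w8.png

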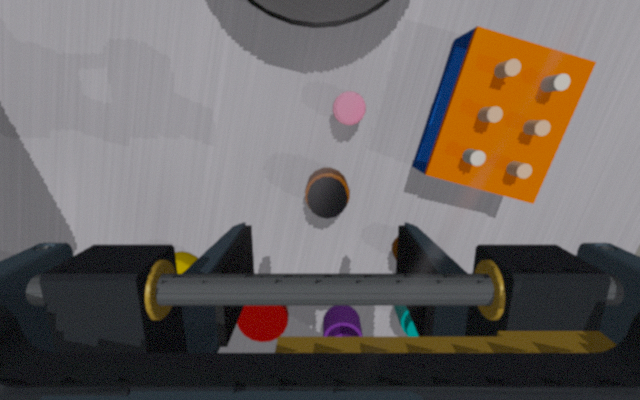

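The jar's black cap is at (327,196) against a predicted (323,196), with an amber rim and nothing between the fingers but it. The smaller one sits behind the right finger, about 35 mm clear.

{"name": "step_arm", "arguments": {"deltas": [[[0, 2, 40, 0, 0, 0], [0, 2, 90, 0, 0, 0], [0, 2, 130, 0, 0, 0], [0, 2, 152, 0, 0, 0], [0, 2, 161, 0, 0, 0]]]}}

```text
clock: 36.1
tcp_pos: [612.4, -246.8, 12.8]
eef_rot: [-0.001, 0.619, 0.785, -0.0]
ft_force: [-0.4, -0.1, 0.9]
finger_gap: 0.847
```

{"name": "step_arm", "arguments": {"deltas": [[[0, 0, 0, 0, 0, 0], [0, 0, 0, 0, 0, 0], [0, 0, 0, 0, 0, 0], [0, 0, 0, 0, 0, 0], [0, 0, 0, 0, 0, 0]]], "gripper": 0}}

```text
clock: 36.72
tcp_pos: [613.7, -249.1, 14.7]
eef_rot: [0.001, 0.62, 0.785, 0.0]
ft_force: [0.0, -0.1, 3.5]
finger_gap: 0.456
```

{"name": "step_arm", "arguments": {"deltas": [[[0, 0, -10, 0, 0, 0], [0, 0, -40, 0, 0, 0], [0, 0, -85, 0, 0, 0], [0, 0, -125, 0, 0, 0], [0, 0, -140, 0, 0, 0]]]}}

```text
clock: 37.35
tcp_pos: [614.3, -249.4, 156.9]
eef_rot: [0.002, 0.62, 0.785, 0.001]
ft_force: [-0.6, 0.6, -0.8]
finger_gap: 0.453
```

Run:
```python
from h import *
img("wrist");img("wrist");s=manip.sense();print(s["clock"],s["tcp_pos"].round(1),s["ft_force"].round(1),s["finger_gap"]*91)
print(togo([537.5,41.6,153.5]))
```

```text
37.45 [ 613.9 -249.2  155.4] [-0.2  0.1 -1.8] 41.39165828717331
(array([300.6,  -6.9,   1.3]), array([ 0.002,  0.002, -0.   ]))
```

{"name": "step_arm", "arguments": {"deltas": [[[35, -1, 0, 0, 0, 0], [85, -2, 0, 0, 0, 0], [140, -3, 0, 0, 0, 0], [195, -4, 0, 0, 0, 0], [245, -5, 0, 0, 0, 0]]]}}

```text
clock: 38.08
tcp_pos: [549.6, -9.9, 151.5]
eef_rot: [-0.002, 0.62, 0.785, -0.001]
ft_force: [0.9, 0.8, -0.4]
finger_gap: 0.451
```

{"name": "step_arm", "arguments": {"deltas": [[[40, -1, 0, 0, 0, 0], [55, -1, 0, 0, 0, 0], [55, -1, 25, 0, 0, 0], [55, -1, 60, 0, 0, 0], [55, -1, 90, 0, 0, 0]]]}}

```text
clock: 38.7
tcp_pos: [537.2, 40.8, 61.5]
eef_rot: [-0.001, 0.62, 0.785, -0.001]
ft_force: [0.4, 0.4, -0.5]
finger_gap: 0.454
```

{"name": "step_arm", "arguments": {"deltas": [[[0, 0, 18, 0, 0, 0], [0, 0, 28, 0, 0, 0], [0, 0, 33, 0, 0, 0], [0, 0, 35.5, 0, 0, 0], [0, 0, 35.5, 0, 0, 0]]]}}

```text
clock: 39.33
tcp_pos: [538.2, 41.5, 28.7]
eef_rot: [0.0, 0.62, 0.785, 0.0]
ft_force: [-0.1, 0.4, -1.6]
finger_gap: 0.454
```

Run:
```python
from h import *
s=manip.sense();print(s["clock"],s["tcp_pos"].round(1),s["ft_force"].round(1),s["finger_gap"]*91)
```

```text
39.325 [538.2  41.5  28.7] [-0.1  0.4 -1.6] 41.337586913738
```

{"name": "step_arm", "arguments": {"deltas": [[[0, 0, 1.5, 0, 0, 0], [0, 0, 1.5, 0, 0, 0], [0, 0, 1.5, 0, 0, 0], [0, 0, 1.5, 0, 0, 0], [0, 0, 1.5, 0, 0, 0]]]}}

```text
clock: 39.95
tcp_pos: [537.9, 41.6, 26.9]
eef_rot: [0.0, 0.62, 0.785, -0.0]
ft_force: [0.2, -1.0, 0.5]
finger_gap: 0.458
```

{"name": "step_arm", "arguments": {"deltas": [[[0, 0, 0, 0, 0, 0], [0, 0, 0, 0, 0, 0], [0, 0, 0, 0, 0, 0], [0, 0, 0, 0, 0, 0], [0, 0, 0, 0, 0, 0]]], "gripper": 0.6}}

```text
clock: 40.58
tcp_pos: [537.9, 41.6, 26.8]
eef_rot: [0.0, 0.62, 0.785, -0.0]
ft_force: [0.2, 0.5, -0.8]
finger_gap: 0.597
```

{"name": "step_arm", "arguments": {"deltas": [[[0, 0, -12, 0, 0, 0], [0, 0, -40, 0, 0, 0], [0, 0, -85, 0, 0, 0], [0, 0, -130, 0, 0, 0], [0, 0, -160, 0, 0, 0]]]}}

```text
clock: 41.2
tcp_pos: [538.6, 41.6, 190.1]
eef_rot: [0.001, 0.62, 0.785, 0.001]
ft_force: [0.3, -0.1, -0.3]
finger_gap: 0.605
```

{"name": "step_arm", "arguments": {"deltas": [[[-40, -5, -10, 0, 0, 0], [-95, -12, -20, 0, 0, 0], [-155, -20, -20, 0, 0, 0], [-215, -29, -20, 0, 0, 0], [-270, -37, -20, 0, 0, 0]]], "gripper": 0.85}}

```text
clock: 41.82
tcp_pos: [564.4, -231.7, 208.0]
eef_rot: [0.001, 0.62, 0.785, 0.0]
ft_force: [0.9, 1.3, 0.5]
finger_gap: 0.851
```

{"name": "step_arm", "arguments": {"deltas": [[[-50, -6, 0, 0, 0, 0.18], [-95, -12, 0, 0, 0, 0.36], [-132, -18, 0, 0, 0, 0.54], [-152, -20, 0, 0, 0, 0.72], [-152, -20, 0, 0, 0, 0.9]]]}}

```text
clock: 42.45
tcp_pos: [580.0, -383.9, 207.2]
eef_rot: [0.0, 0.901, 0.434, 0.0]
ft_force: [-0.1, 0.8, 0.2]
finger_gap: 0.851
```

{"name": "step_arm", "arguments": {"deltas": [[[0, 0, 0, 0, 0, 0.18], [0, 0, 0, 0, 0, 0.36], [0, 0, 0, 0, 0, 0.54], [0, 0, 0, 0, 0, 0.67], [0, 0, 0, 0, 0, 0.67]]]}}

```text
clock: 43.08
tcp_pos: [580.2, -382.1, 207.6]
eef_rot: [0.0, 0.993, 0.118, 0.0]
ft_force: [0.9, -0.7, 0.1]
finger_gap: 0.85
```

Run:
```python
from h import *
d=img("wrist");s=manip.sense();print(s["clock"],s["tcp_pos"].round(1)); cv2.imwrite("pics/w9.png",d["color"])
print(w2px(d,[580,-383,40]), w2px(d,[488,-376,40]),s["joints"].round(2),s["eef_rot"])
for t,z in dict(tub_white=30,pepper_yellow=25).items():
 for r in manip.regions_of("wrist",t): print(t,round(r["confidence"],2),np.round(r["centre"]),r["region"].sum(),px2w(d,r["centre"],z).round())
```

```text
43.125 [ 580.2 -382.1  207.5]
[325.36411849 190.94440022] [298.65268106 271.44505502] [-0.6   0.52  1.28 -0.    1.34  0.73] [2.27084885e-04 9.92983199e-01 1.18255150e-01 1.86362917e-04]
tub_white 0.72 [329. 189.] 2159 [ 580. -387.   30.]
pepper_yellow 0.85 [302. 260.] 1275 [ 494. -377.   25.]
pepper_yellow 0.24 [330. 189.] 2146 [ 579. -388.   25.]
```

View pics/w9.png

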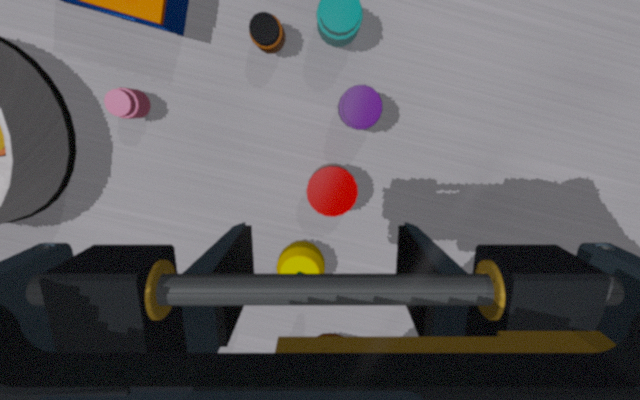

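The tub's red lid is at (332,190) against a predicted (325,191), so +4 mm along the jaws. The pepper is behind it at (301,265).

{"name": "step_arm", "arguments": {"deltas": [[[0, 4, 50, 0, 0, 0], [0, 4, 105, 0, 0, 0], [0, 4, 155, 0, 0, 0], [0, 4, 183, 0, 0, 0], [0, 4, 194, 0, 0, 0]]]}}

```text
clock: 43.85
tcp_pos: [580.3, -385.4, 10.8]
eef_rot: [-0.001, 0.993, 0.118, -0.001]
ft_force: [-1.0, 0.5, 0.6]
finger_gap: 0.848
```

{"name": "step_arm", "arguments": {"deltas": [[[0, 0, 0, 0, 0, 0], [0, 0, 0, 0, 0, 0], [0, 0, 0, 0, 0, 0], [0, 0, 0, 0, 0, 0], [0, 0, 0, 0, 0, 0]]], "gripper": 0}}

```text
clock: 44.48
tcp_pos: [582.1, -386.7, 14.6]
eef_rot: [0.001, 0.993, 0.117, 0.001]
ft_force: [-0.7, 1.0, 5.9]
finger_gap: 0.559
```

{"name": "step_arm", "arguments": {"deltas": [[[0, 0, -10, 0, 0, 0], [0, 0, -40, 0, 0, 0], [0, 0, -85, 0, 0, 0], [0, 0, -125, 0, 0, 0], [0, 0, -140, 0, 0, 0]]]}}

```text
clock: 45.1
tcp_pos: [582.1, -386.5, 155.9]
eef_rot: [0.001, 0.993, 0.117, 0.002]
ft_force: [1.1, 0.6, -0.4]
finger_gap: 0.559
```

Run:
```python
from h import *
img("wrist");img("wrist");s=manip.sense();print(s["clock"],s["tcp_pos"].round(1),s["ft_force"].round(1),s["finger_gap"]*91)
print(togo([549.5+52*.972,-9+52*.234,153.5]),togo([549.5-52*.972,-9-52*.234,153.5]))
```

```text
45.2 [ 581.7 -386.3  154.3] [ 0.2 -0.2 -0.3] 51.22273967136237
(array([ 1.085e+02, -3.745e+02,  3.000e-01]), array([ 0.002, -0.002,  0.   ])) (array([ 4.500e+00, -3.743e+02,  1.000e-01]), array([ 0.002, -0.002,  0.   ]))
```

{"name": "step_arm", "arguments": {"deltas": [[[10, -35, 0, 0, 0, 0], [25, -86, 0, 0, 0, 0], [41, -142, 0, 0, 0, 0], [58, -198, 0, 0, 0, 0], [74, -254, 0, 0, 0, 0]]]}}

```text
clock: 45.82
tcp_pos: [592.7, -119.7, 150.3]
eef_rot: [-0.001, 0.993, 0.117, -0.002]
ft_force: [-0.1, -0.0, -0.4]
finger_gap: 0.557
```

{"name": "step_arm", "arguments": {"deltas": [[[16, -54, 0, 0, 0, 0], [28, -98, 0, 0, 0, 0], [35, -120, 0, 0, 0, 0], [35, -120, 20, 0, 0, 0], [35, -120, 55, 0, 0, 0]]]}}

```text
clock: 46.45
tcp_pos: [599.8, 3.7, 96.1]
eef_rot: [0.0, 0.993, 0.118, -0.0]
ft_force: [0.7, -0.4, -1.0]
finger_gap: 0.559
```

{"name": "step_arm", "arguments": {"deltas": [[[0, 0, 30, 0, 0, 0], [0, 0, 52, 0, 0, 0], [0, 0, 64, 0, 0, 0], [0, 0, 70, 0, 0, 0], [0, 0, 72, 0, 0, 0]]]}}

```text
clock: 47.08
tcp_pos: [599.4, 3.1, 26.6]
eef_rot: [-0.0, 0.993, 0.117, -0.001]
ft_force: [-6.2, 1.1, 12.9]
finger_gap: 0.561
```

Run:
```python
from h import *
img("wrist");s=manip.sense();print(s["clock"],s["tcp_pos"].round(1),s["ft_force"].round(1),s["finger_gap"]*91)
```

```text
47.125 [599.7   3.1  26.7] [-0.5 -0.   1.1] 50.71548627020392
```

{"name": "step_arm", "arguments": {"deltas": [[[0, 0, 0, 0, 0, 0], [0, 0, 0, 0, 0, 0], [0, 0, 0, 0, 0, 0], [0, 0, 0, 0, 0, 0], [0, 0, 0, 0, 0, 0]]], "gripper": 0.7}}

```text
clock: 47.75
tcp_pos: [600.2, 3.1, 25.8]
eef_rot: [0.0, 0.993, 0.117, -0.0]
ft_force: [0.3, -0.1, 0.5]
finger_gap: 0.702
```

{"name": "step_arm", "arguments": {"deltas": [[[0, 0, -12, 0, 0, 0], [0, 0, -40, 0, 0, 0], [0, 0, -85, 0, 0, 0], [0, 0, -130, 0, 0, 0], [0, 0, -160, 0, 0, 0]]]}}

```text
clock: 48.38
tcp_pos: [601.0, 3.1, 189.3]
eef_rot: [0.0, 0.993, 0.117, 0.002]
ft_force: [0.6, 0.8, 0.0]
finger_gap: 0.703
```

{"name": "step_arm", "arguments": {"deltas": [[[-20, 35, -10, 0, 0, 0], [-46, 82, -20, 0, 0, 0], [-74, 131, -20, 0, 0, 0], [-101, 179, -20, 0, 0, 0], [-129, 227, -20, 0, 0, 0]]], "gripper": 0.9}}

```text
clock: 49.0
tcp_pos: [527.0, -249.3, 207.0]
eef_rot: [0.0, 0.993, 0.117, 0.001]
ft_force: [1.3, 0.4, -0.5]
finger_gap: 0.898
```

{"name": "step_arm", "arguments": {"deltas": [[[-25, 45, 0, 0, 0, 0], [-46, 83, 0, 0, 0, 0], [-60, 107, 0, 0, 0, 0], [-66, 117, 0, 0, 0, 0], [-66, 117, 0, 0, 0, 0]]]}}

```text
clock: 49.62
tcp_pos: [490.5, -376.8, 206.2]
eef_rot: [-0.0, 0.993, 0.117, 0.0]
ft_force: [-0.2, 0.9, -0.6]
finger_gap: 0.9
```

Run:
```python
from h import *
d=img("wrist");s=manip.sense();print(s["clock"],s["tcp_pos"].round(1)); cv2.imwrite("pics/w10.png",d["color"])
for t,z in dict(pepper_yellow=25,reagent=100).items():
 for r in manip.regions_of("wrist",t):
  c=np.argwhere(r["region"]); print(t,round(r["confidence"],2),np.round(r["centre"]),r["region"].sum(),px2w(d,r["centre"],z).round(), c.min(0),c.max(0))
```

```text
49.675 [ 490.8 -376.1  206.1]
pepper_yellow 0.64 [325. 194.] 2233 [ 485. -378.   25.] [165 298] [217 349]
reagent 0.81 [356. 321.] 1985 [ 393. -430.  100.] [271 324] [336 390]
```

View pics/w10.png

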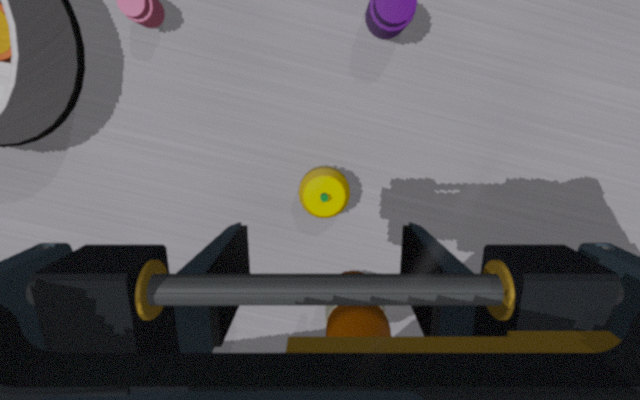

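The pepper is centred between the fingers at (325,195). The reagent bottle sits behind at (356,320), clear by about 55 mm.

{"name": "step_arm", "arguments": {"deltas": [[[-3, 0, 50, 0, 0, 0], [-3, 0, 105, 0, 0, 0], [-3, 0, 155, 0, 0, 0], [-3, 0, 182, 0, 0, 0], [-3, 0, 192, 0, 0, 0]]]}}

```text
clock: 50.4
tcp_pos: [487.4, -375.9, 12.2]
eef_rot: [-0.001, 0.993, 0.118, -0.001]
ft_force: [0.5, 0.5, 0.4]
finger_gap: 0.902
```

{"name": "step_arm", "arguments": {"deltas": [[[0, 0, 0, 0, 0, 0], [0, 0, 0, 0, 0, 0], [0, 0, 0, 0, 0, 0], [0, 0, 0, 0, 0, 0], [0, 0, 0, 0, 0, 0]]], "gripper": 0}}

```text
clock: 51.02
tcp_pos: [488.3, -378.0, 15.2]
eef_rot: [0.001, 0.993, 0.117, 0.001]
ft_force: [0.8, 1.6, 5.2]
finger_gap: 0.583
```

{"name": "step_arm", "arguments": {"deltas": [[[0, 0, -10, 0, 0, 0], [0, 0, -40, 0, 0, 0], [0, 0, -85, 0, 0, 0], [0, 0, -125, 0, 0, 0], [0, 0, -140, 0, 0, 0]]]}}

```text
clock: 51.65
tcp_pos: [488.5, -378.3, 156.7]
eef_rot: [0.002, 0.993, 0.117, 0.002]
ft_force: [1.0, -0.7, -1.1]
finger_gap: 0.579
```

Run:
```python
from h import *
img("wrist");img("wrist");s=manip.sense();print(s["clock"],s["tcp_pos"].round(1),s["ft_force"].round(1),s["finger_gap"]*91)
print(togo([549.5-51*.972,-9-51*.234,153.5]))
```

```text
51.75 [ 488.1 -378.   155.2] [-0.1  0.2 -0.9] 53.250561118281574
(array([  94.5, -344.5,    1.1]), array([ 0.002, -0.002,  0.   ]))
```

{"name": "step_arm", "arguments": {"deltas": [[[10, -35, 0, 0, 0, 0], [23, -86, 0, 0, 0, 0], [38, -140, 0, 0, 0, 0], [53, -194, 0, 0, 0, 0], [67, -246, 0, 0, 0, 0]]]}}

```text
clock: 52.38
tcp_pos: [494.2, -120.7, 151.7]
eef_rot: [-0.001, 0.993, 0.117, -0.002]
ft_force: [-0.2, 0.5, -0.2]
finger_gap: 0.583
```

{"name": "step_arm", "arguments": {"deltas": [[[14, -50, 0, 0, 0, 0], [24, -87, 0, 0, 0, 0], [28, -99, 0, 0, 0, 0], [28, -99, 20, 0, 0, 0], [28, -99, 55, 0, 0, 0]]]}}

```text
clock: 53.0
tcp_pos: [500.4, -20.5, 98.1]
eef_rot: [0.0, 0.993, 0.117, 0.001]
ft_force: [0.2, 0.9, -0.8]
finger_gap: 0.582
```

{"name": "step_arm", "arguments": {"deltas": [[[0, 0, 30, 0, 0, 0], [0, 0, 52, 0, 0, 0], [0, 0, 64, 0, 0, 0], [0, 0, 69, 0, 0, 0], [0, 0, 70, 0, 0, 0]]]}}

```text
clock: 53.62
tcp_pos: [500.1, -20.2, 28.9]
eef_rot: [0.0, 0.993, 0.117, 0.0]
ft_force: [-0.1, -0.8, -0.7]
finger_gap: 0.577
```

Run:
```python
from h import *
img("wrist");img("wrist");s=manip.sense();print(s["clock"],s["tcp_pos"].round(1),s["ft_force"].round(1),s["finger_gap"]*91)
```

```text
53.725 [500.3 -20.   29.4] [-0.1 -0.5 -0.4] 52.55160773945585
```

{"name": "step_arm", "arguments": {"deltas": [[[0, 0, 1, 0, 0, 0], [0, 0, 2, 0, 0, 0], [0, 0, 2, 0, 0, 0], [0, 0, 2, 0, 0, 0], [0, 0, 2, 0, 0, 0]]]}}

```text
clock: 54.35
tcp_pos: [500.1, -19.9, 27.2]
eef_rot: [0.0, 0.993, 0.117, 0.0]
ft_force: [-1.0, 0.7, 4.9]
finger_gap: 0.58
```

{"name": "step_arm", "arguments": {"deltas": [[[0, 0, 0, 0, 0, 0], [0, 0, 0, 0, 0, 0], [0, 0, 0, 0, 0, 0], [0, 0, 0, 0, 0, 0], [0, 0, 0, 0, 0, 0]]], "gripper": 0.7}}

```text
clock: 54.98
tcp_pos: [499.8, -19.9, 26.8]
eef_rot: [0.0, 0.993, 0.117, -0.0]
ft_force: [0.1, 0.0, -0.0]
finger_gap: 0.699
```

{"name": "step_arm", "arguments": {"deltas": [[[0, 0, -12, 0, 0, 0], [0, 0, -40, 0, 0, 0], [0, 0, -90, 0, 0, 0], [0, 0, -145, 0, 0, 0], [0, 0, -190, 0, 0, 0]]]}}

```text
clock: 55.6
tcp_pos: [500.0, -19.9, 220.1]
eef_rot: [0.0, 0.993, 0.117, 0.001]
ft_force: [0.5, 0.5, 0.5]
finger_gap: 0.7
```

Run:
```python
from h import *
d=img("wrist");s=manip.sense();print(s["clock"],s["tcp_pos"].round(1),s["joints"].round(2)); cv2.imwrite("pics/w11.png",d["color"])
print(togo([432.3,359.8,217],0.234))
```

```text
55.65 [503.2 -20.1 225.9] [-0.06  0.2   1.72 -0.    1.21  1.27]
(array([  19.3, -386. ,    7.5]), array([ 0.014, -0.007, -1.57 ]))
```

View pics/w11.png

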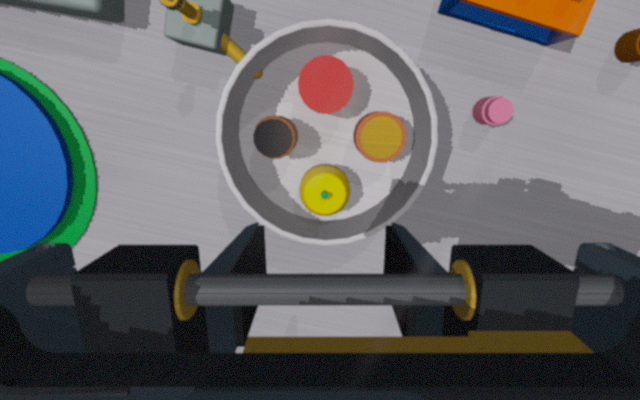

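All four samples stand upright in the pot: tub (326,84), jar (275,136), tin (381,137), pepper (325,190). Back to the lid.

{"name": "step_arm", "arguments": {"deltas": [[[2, -40, 0, 0, 0, 0], [5, -95, 0, 0, 0, 0], [8, -150, 0, 0, 0, 0], [11, -205, 0, 0, 0, 0], [14, -260, 0, 0, 0, 0]]], "gripper": 0.75}}

```text
clock: 56.28
tcp_pos: [452.4, 237.8, 217.6]
eef_rot: [-0.0, 0.993, 0.117, 0.001]
ft_force: [1.4, -1.6, 0.3]
finger_gap: 0.747
```

{"name": "step_arm", "arguments": {"deltas": [[[2, -50, 0, 0, 0, -0.18], [5, -95, 0, 0, 0, -0.36], [7, -120, 0, 0, 0, -0.54], [7, -126, 0, 0, 0, -0.72], [7, -126, 0, 0, 0, -0.9]]]}}

```text
clock: 56.9
tcp_pos: [430.0, 361.1, 217.2]
eef_rot: [0.0, 0.841, 0.541, 0.0]
ft_force: [-0.8, -1.0, 0.2]
finger_gap: 0.751
```

{"name": "step_arm", "arguments": {"deltas": [[[0, 0, 0, 0, 0, -0.18], [0, 0, 0, 0, 0, -0.36], [0, 0, 0, 0, 0, -0.54], [0, 0, 0, 0, 0, -0.67], [0, 0, 0, 0, 0, -0.67]]]}}

```text
clock: 57.52
tcp_pos: [430.4, 360.3, 217.3]
eef_rot: [0.0, 0.62, 0.784, 0.0]
ft_force: [0.2, -0.5, 0.5]
finger_gap: 0.751
```

Run:
```python
from h import *
img("wrist");img("wrist");s=manip.sense();print(s["clock"],s["tcp_pos"].round(1),s["eef_rot"].round(3))
d=img("wrist");print(togo([432.3,359.8,32.7]),w2px(d,[432.3,359.8,51])); c=d["color"].max(2); c[:130]=255;c[245:]=255;c[:,:270]=255;c[:,380:]=255
v,u=np.nonzero(c<60);print(len(u),u.mean(),v.mean(),u.min(),u.max(),v.min(),v.max())
```

```text
57.625 [430.4 360.4 217.1] [0.    0.621 0.784 0.   ]
(array([ -1. ,   1.7, 184.4]), array([ 0., -0.,  0.])) [325.00510699 190.73010894]
169 332.3076923076923 193.49704142011834 323 338 179 202
```

{"name": "step_arm", "arguments": {"deltas": [[[-1, 1.7, 50, 0, 0, 0], [-1, 1.7, 105, 0, 0, 0], [-1, 1.7, 150, 0, 0, 0], [-1, 1.7, 175, 0, 0, 0], [-1, 1.7, 184, 0, 0, 0]]]}}

```text
clock: 58.3
tcp_pos: [431.6, 359.2, 31.3]
eef_rot: [-0.0, 0.62, 0.785, -0.001]
ft_force: [-0.3, -0.1, -0.4]
finger_gap: 0.751
```

{"name": "step_arm", "arguments": {"deltas": [[[0, 0, 0, 0, 0, 0], [0, 0, 0, 0, 0, 0], [0, 0, 0, 0, 0, 0], [0, 0, 0, 0, 0, 0], [0, 0, 0, 0, 0, 0]]], "gripper": 0}}

```text
clock: 58.92
tcp_pos: [432.5, 360.0, 33.4]
eef_rot: [0.0, 0.62, 0.785, 0.0]
ft_force: [-0.8, 0.2, 3.2]
finger_gap: 0.301
```

Run:
```python
from h import *
s=manip.sense();print(s["clock"],s["tcp_pos"].round(1),s["ft_force"].round(1),s["finger_gap"]*91)
```

```text
58.925 [432.5 360.   33.4] [-0.8  0.2  3.2] 27.37628730046685
```

{"name": "step_arm", "arguments": {"deltas": [[[0, 0, -8, 0, 0, 0], [0, 0, -30, 0, 0, 0], [0, 0, -65, 0, 0, 0], [0, 0, -105, 0, 0, 0], [0, 0, -127, 0, 0, 0]]]}}

```text
clock: 59.55
tcp_pos: [432.5, 359.9, 161.5]
eef_rot: [0.0, 0.62, 0.785, 0.001]
ft_force: [-0.1, -0.6, -5.3]
finger_gap: 0.296
```

Run:
```python
from h import *
for i in range(5): img("wrist")
s=manip.sense();print(s["clock"],s["tcp_pos"].round(1),s["ft_force"].round(1),s["finger_gap"]*91)
print(togo([549.9,-9,160]))
```

```text
59.8 [431.3 359.  158.3] [-0.6  0.1 -5.7] 26.92811246562576
(array([-385.5,   30. ,   -1.2]), array([-0.003,  0.002,  0.   ]))
```

{"name": "step_arm", "arguments": {"deltas": [[[-25, 2, 0, 0, 0, 0], [-65, 5, 0, 0, 0, 0], [-107, 8, 0, 0, 0, 0], [-150, 11, 0, 0, 0, 0], [-193, 14, 0, 0, 0, 0]]]}}

```text
clock: 60.42
tcp_pos: [489.9, 173.7, 158.0]
eef_rot: [-0.001, 0.62, 0.785, -0.002]
ft_force: [0.7, 0.4, -5.4]
finger_gap: 0.296
```

{"name": "step_arm", "arguments": {"deltas": [[[-45, 3, 0, 0, 0, 0], [-90, 7, 0, 0, 0, 0], [-135, 10, 0, 0, 0, 0], [-175, 13, 0, 0, 0, 0], [-193, 15, 0, 0, 0, 0]]]}}

```text
clock: 61.05
tcp_pos: [549.5, -10.8, 158.0]
eef_rot: [-0.001, 0.621, 0.784, -0.001]
ft_force: [-0.6, 0.2, -4.9]
finger_gap: 0.297
```

{"name": "step_arm", "arguments": {"deltas": [[[0, 0, 0, 0, 0, 0], [0, 0, 10, 0, 0, 0], [0, 0, 22, 0, 0, 0], [0, 0, 32, 0, 0, 0], [0, 0, 37, 0, 0, 0]]]}}

```text
clock: 61.68
tcp_pos: [549.4, -8.5, 121.7]
eef_rot: [-0.001, 0.619, 0.785, -0.001]
ft_force: [-0.0, 0.4, -4.5]
finger_gap: 0.298
```

Run:
```python
from h import *
for i in range(6): img("wrist")
s=manip.sense();print(s["clock"],s["tcp_pos"].round(1),s["ft_force"].round(1),s["finger_gap"]*91)
print(togo([549.9,-9,99.5]))
```

```text
61.975 [550.4  -9.  123.3] [ 0.1 -0.3 -4.9] 27.04183087502244
(array([ 0.1, -0.5, 23.8]), array([ 0.001,  0.   , -0.   ]))
```

{"name": "step_arm", "arguments": {"deltas": [[[0, -0.5, 6, 0, 0, 0], [0, -0.5, 12, 0, 0, 0], [0, -0.5, 17, 0, 0, 0], [0, -0.5, 21, 0, 0, 0], [0, -0.5, 23, 0, 0, 0]]]}}

```text
clock: 62.6
tcp_pos: [549.4, -9.1, 99.4]
eef_rot: [-0.0, 0.62, 0.785, -0.0]
ft_force: [-0.6, -0.4, -5.2]
finger_gap: 0.296
```

{"name": "step_arm", "arguments": {"deltas": [[[0, 0, 1, 0, 0, 0], [0, 0, 2, 0, 0, 0], [0, 0, 2, 0, 0, 0], [0, 0, 2, 0, 0, 0], [0, 0, 2, 0, 0, 0]]]}}

```text
clock: 63.22
tcp_pos: [549.5, -9.1, 99.3]
eef_rot: [0.0, 0.62, 0.785, 0.0]
ft_force: [-4.0, 0.5, 6.2]
finger_gap: 0.296
```

Run:
```python
from h import *
s=manip.sense();print(s["clock"],s["tcp_pos"].round(1),s["ft_force"].round(1),s["torque"].round(2),s["finger_gap"]*91)
```

```text
63.225 [549.5  -9.1  99.3] [-4.   0.5  6.2] [ 0.01  0.59 -0.  ] 26.977978957981502
```

Seated at the original height. Release, rise, look.

{"name": "step_arm", "arguments": {"deltas": [[[0, 0, 0, 0, 0, 0], [0, 0, 0, 0, 0, 0], [0, 0, 0, 0, 0, 0], [0, 0, 0, 0, 0, 0], [0, 0, 0, 0, 0, 0]]], "gripper": 0.75}}

```text
clock: 63.85
tcp_pos: [549.6, -9.1, 97.8]
eef_rot: [0.0, 0.62, 0.785, -0.0]
ft_force: [0.4, -0.3, 0.5]
finger_gap: 0.745
```

{"name": "step_arm", "arguments": {"deltas": [[[0, 0, -20, 0, 0, 0], [0, 0, -60, 0, 0, 0], [0, 0, -100, 0, 0, 0], [0, 0, -135, 0, 0, 0], [0, 0, -150, 0, 0, 0]]]}}

```text
clock: 64.47
tcp_pos: [550.3, -9.1, 249.8]
eef_rot: [0.001, 0.62, 0.785, 0.001]
ft_force: [0.6, 0.3, -0.4]
finger_gap: 0.753
```

{"name": "step_arm", "arguments": {"deltas": [[[-40, 0, 0, 0, 0, 0], [-80, 0, 0, 0, 0, 0], [-120, 0, 0, 0, 0, 0], [-140, 0, 0, 0, 0, 0], [-140, 0, 0, 0, 0, 0]]]}}

```text
clock: 65.1
tcp_pos: [581.8, -145.7, 246.8]
eef_rot: [-0.001, 0.62, 0.784, -0.0]
ft_force: [0.4, 0.0, 0.4]
finger_gap: 0.749
```

Run:
```python
from h import *
for i in range(6): img("wrist")
d=img("wrist");s=manip.sense();print(s["clock"],s["tcp_pos"].round(1),s["ft_force"].round(1))
for n in("wrist","scene","top"):
  d=img(n);c=d["color"].astype(int);m=((c[...,0]>c[...,2]+60)&(c[...,0]>c[...,1]+40)).astype(np.uint8)
  k,l,st,ce=cv2.connectedComponentsWithStats(m); i=1+st[1:,4].argmax()
  ct=max(cv2.findContours((l==i).astype(np.uint8),0,1)[0],key=len)[:,0]
  P=np.array([px2w(d,p,85)[:2] for p in cv2.convexHull(ct)[:,0]]); 
  A=np.c_[2*P,np.ones(len(P))]; x=np.linalg.lstsq(A,(P**2).sum(1),rcond=None)[0]; print(n,x[:2],np.sqrt(x[2]+x[0]**2+x[1]**2))
a=img("wrist")["color"]; b=img("scene")["color"][120:320,160:480]
cv2.imwrite("pics/end.png",np.vstack([cv2.resize(a,(480,300)),cv2.resize(b,(480,300))]))
```

```text
65.45 [ 581.9 -144.2  248.1] [-0.8  1.4  0.6]
wrist [550.66240824  -9.63848785] 105.42293077153866
scene [552.78492444  -9.76933016] 104.98149172479918
top [550.21078207  -8.80523009] 103.93653520747334
```

View pics/end.png

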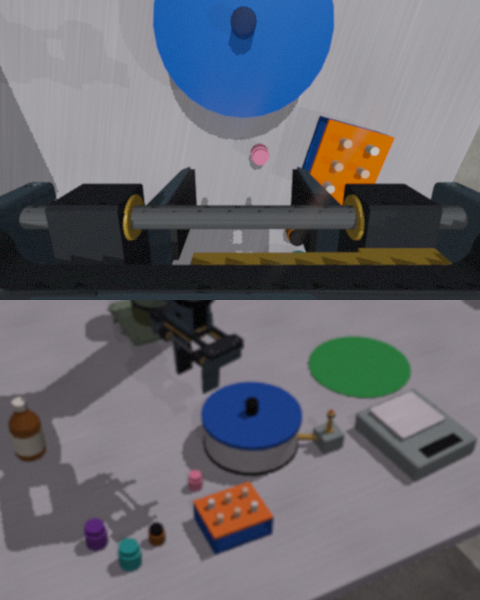

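The picture shows the lid flat on the pot and centred at (550.5,-9.5) with its apparent radius right. No samples are left on the bench, only look-alikes, and the bystanders are unmoved.

```bash
python3 -c "
from cell import manip
print(manip.job_done())"
```

```text
the job is handed in; nothing more can be done
None
```

The job is handed in at about 66 s on the robot clock, every step was carried out in order, and no verdict was reported back.

- **Nut and valve:** I turned the nut about 4.7 rad over four grasps. The wrist picture showed it raised about 6.5–7 mm. I then pressed the valve tip for over a second. It read 14–15 N at the fully-down height, so it bottomed out, and I released it afterwards.
- **Lid off:** The lid was laid flat on the mat and released.
- **Samples:** I lowered the copper tin, amber jar, white tub and yellow pepper into the pot, and a picture showed all four standing upright inside. The jar had been knocked about 35 mm and was found again before the grasp. There was no green pepper.
- **Lid back on:** The lid went back on at the same gripper height (99.3 mm, against 99.5 mm at the first grasp). The lid centre came out at (550.7, -9.6) by the wrist camera, (552.8, -9.8) by the scene camera and (550.2, -8.8) by the top camera. The pot is at about (549.5, -9), so all are well within 13 mm.
- **Not measured:** I did not recheck the nut angle at the end. It was not touched after unscrewing except by the press itself. The final picture shows the reagent bottle, rack and balance where they were, but I did not measure their positions.

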